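Refit a guide wheel on its axle

ROBOT

A 6-joint arm with a two-finger parallel gripper is mounted at the origin on the work surface. World frame = base frame: x ahead of the robot, y to its left, z up, the work surface at z = 0. Lengths are in m, angles in rad, forces in N, time in s.
With the tool pointing down it reaches from about 0.25 to 0.725 m from the base axis. Payload 4 kg.
Tool frame: the origin (TCP) lies midway between the tips of the shut fingers; the grasp point (between the pads) lies 19 mm behind it; y points along the fingers, z is the direction in which the jaws open and shut, and the axes are right-handed (so a half turn about y gives the same grasp; the last joint's range is limited). The gripper opens to 85 mm and grips with 20 to 120 N. Pads are 22 mm wide; open, the fingers measure 114 mm over their backs; the gripper's body (76 mm by 85 mm) begins 54 mm behind the grasp point. The pads swing forward as they close: fully open they stand 13 mm farther back than shut.
Start: joints at [-1.175, 0.241, 0.005, 1.335, 0, 1.571], TCP at [0.193, -0.461, 0.231] pointing down, gripper open.
Joint ranges: [-2.72, 2.72], [-1.05, 1.87], [-1.09, 1.28], [-1.99, 2.15], [-1.42, 1.44], [-3.14, 3.14]. Speed limits (rad/s): [2.79, 2.79, 3.14, 3.14, 3.14, 3.14].

INTERFACE

Orientations are given as a unit quaternion [x, y, z, w].
In Python, from cell import observe, read_camera, sign_off gives the robot as it stands. The module is installed in compiled form; this text tells all that it offers.
- The arm moves only by the shell command python3 -m pendant 'ROWS'. ROWS is JSON, a list of rows, each an object with "grip": the finger opening in mm, from 0 to 85.4; "slide": the shift along the world's x, y, z in mm, a list of three; "rotation": the turn, a rotation vector about the world's x, y, z in degrees, a list of three. A call has 1 to 5 rows; each row is the pose to reach, as a shift and turn from the pose commanded when the call began; what a row does not reach only later rows make up. A row lasts 1/8 s, in which the tool goes at most 62.5 mm and 10.7 degrees, less where a joint would pass 70% of its speed; a pose out of reach is approached as far as the arm can. A call with a gripper value outside its range is refused whole. The fingers move at their own pace and stop on an object; the grip force is fixed at half the most. Time passes only in rows, so rows that repeat a pose let the fingers close. It gives the time, the measured TCP pose, the force and the opening at its end, in the units of the state.
- observe(): the state, without advancing time (a new reading comes with each control period).
- read_camera(name): name is "side" or "top"; returns a dict with "img" (384x512x3 uint8, red, green, blue), "range_z" (384x512 float32, m along the optical axis (not along the pixel's ray), 0 where there is no reading), "fx", "fy", "cx", "cy" (pixels), "eye" and "orientation" of the camera in the world. Camera axes: x right, y down, z forward; pixel columns grow to the right and rows downward; lengths in m; the calibration is good to about 2 mm. A picture is of the moment at which its call begins.
- sign_off(): hands the job in, once; it reports no verdict.
The state is a dict: "t": time; "qpos": joint angles; "dq": joint speeds; "joint_efforts": joint torques, N m; "tcp_pos": TCP position; "tool_rot": TCP orientation; "ft_force": force on the tool from outside, world axes, zero at the start; "torque": the same for the moment, N m; "gripper_width": finger opening in m.
Only numpy, scipy, OpenCV 4.12 (cv2) and the standard library are available. Lean on these libraries where they do the work, as an engineer would, in place of code of your own. Each camera call takes 0.05 s, during which the arm holds its last target.

TASK

Refit the guide wheel on the green bracket's axle: slide on the blue spacer first, then the black wheel, then push the red end cap on against the axle's spring pad until the brass catch springs up in front of it and holds all three together. Push gently and do not ram the spring pad hard against its stop, let go of everything, and leave the spare parts and all the other things on the bench where they are.

Things in the scene. Friction and masses are not known exactly. Their poses are not given: they have to be found in the camera images.
- bracket: Green steel bracket fixed to the bench: base plate 150 x 110 x 10 mm (x -70 to +80 mm), upright 44 mm wide, 126 mm high (x +30 to +62 mm). Origin at bench height under the axle's line, z up. A level steel axle, 12 mm thick, sticks out along -x; at its root is a black 26 mm spring pad. The axle is clamped at an unmeasured depth: pad face at x = 0 to -24 mm, to be found by feel; the clamp holds.
- axle_line (a point): Point on the axle's centre line, 110 mm above the bench and the bracket's origin, same axes: the axle runs along -x. From the free pad's face outwards: plain to 86 mm, brass catch on the top side 86 to 103 mm, conical tip 106 to 117 mm (4 mm across at its end). The pad yields at 3 N + 2 N per mm, hard stop at 6 mm (15 N); it takes 2 mm (7 N plus friction) for the cap to clear the catch.
- catch (a joint): Brass spring catch, in m: 0 = up, 6 mm proud of the axle; grows as it is pressed, 0.006 = flush, stop at 0.009. Flat top, sloped towards the tip, steep towards the pad: each part pushed on from the tip presses it down, taking 2 to 8 N, and it springs up once the part is past. Over 0.0022 while a part covers it. At the end the pad presses the cap out against its steep side.
- spacer: Blue plastic tube, 36 mm in diameter, 28 mm long, about 60 g, with a 15.5 mm hole right through. Origin at its centre, its x axis along the hole, level. Either end may go first. Lies on a fixed wooden chock, its centre 32 mm above the bench; the chock is 24 mm wide and leaves both sides of the tube free to be grasped from above.
- wheel: Black-tyred wheel with a white hub, 56 mm in diameter, 28 mm wide, about 150 g, with a 15.5 mm hole right through. Origin at its centre, its x axis along the hole, level. Either side may go first. Stands on a fixed wooden chock (38 mm wide), its centre 42 mm above the bench.
- cap: Red plastic end cap, 44 mm in diameter, 32 mm long, about 90 g, with a 15.5 mm hole right through. Origin at its centre, its x axis along the hole, level. Either end may go first. Lies on a fixed wooden chock (30 mm wide), its centre 36 mm above the bench.
- spare_spacer: Orange spacer, same size as the blue one, on its own chock, its centre 32 mm above the bench; a spare, to be left alone. The four chocks stand in any order.
- old_wheel: Old wheel with a grey tyre and yellow hub, 56 mm in diameter, lying flat on the bench (28 mm high); to be left alone. Origin at its centre.
- screwdriver: Screwdriver lying on the bench; leave alone.
- wrench: Steel wrench lying on the bench; leave alone.
- jar: Amber jar with a steel lid, 56 mm in diameter, 75 mm high; leave alone. Origin under its centre.
- spray_can: Plain blue can, 52 mm in diameter, 150 mm high; leave alone. Origin under its centre.
- carton: Small cardboard box, 70 x 110 x 50 mm; leave alone. Origin under its centre.
Not all that is in view belongs to the job. Leave any turquoise look-alike of the wheel alone.

How it is judged:
On the way, in this order (a step that is already met when the one before it is completed fails the run):
1. the blue spacer is on the axle, past the catch (x of spacer in the frame of bracket between -0.078 and -0.008 m and y of spacer in the frame of bracket between -0.006 and 0.006 m and z of spacer in the frame of bracket between 0.103 and 0.116 m), for 0.2 s.
2. the black wheel is on the axle outside the spacer, past the catch (x of wheel in the frame of spacer between -0.065 and 0.065 m and x of wheel in the frame of bracket between -0.095 and -0.034 m and y of wheel in the frame of bracket between -0.006 and 0.006 m and z of wheel in the frame of bracket between 0.103 and 0.116 m), for 0.2 s.
At the end, for the whole second after the job is handed in: On the axle, at rest, from the spring pad outwards: blue spacer, black wheel, red cap, centres at most 32.5 mm (spacer-wheel) and 34.5 mm (wheel-cap) apart, spacer 8 to 38 mm and cap 64 to 100 mm out from the bracket's origin, and the brass catch up within 2 mm in front of the cap (value of joint catch below 0.002 m and distance between spacer and wheel below 0.0325 m and distance between wheel and cap below 0.0345 m and y of cap in the frame of bracket between -0.006 and 0.006 m and z of cap in the frame of bracket between 0.103 and 0.116 m and linear speed of each of cap, wheel, spacer below 0.02 m/s and x of spacer in the frame of bracket between -0.038 and -0.008 m and x of cap in the frame of bracket between -0.1 and -0.064 m); the robot touches nothing.
It fails at once if the blue spacer is pressed on the axle or its spring pad with more than 30 N (contact force between bracket and spacer above 30 N).
It fails at once if the orange spare spacer or the old wheel is moved by more than 20 mm (distance of any of spare_spacer, old_wheel from where it was at the start of the episode above 0.02 m).
It fails at once if another thing on the bench is moved by more than 20 mm (distance of any of screwdriver, wrench, jar, spray_can, carton from where it was at the start of the episode above 0.02 m).
It also fails if it takes over 72 s, if anything falls off the work surface, if the arm or the gripper's body presses on something with over 40 N, if the wrist force passes 120 N, or if a joint passes its speed limit or range.

## Working session

There is one attempt and no reset: what is moved stays moved. The work goes in short steps, Python scripts to look and compute and a shell command to move; the robot and the scene stay as the last step left them, time stands still between calls to the robot, and variables do not carry over. Pictures are saved under pics/ and viewed, and the job is handed in when it is done.

```bash
mkdir -p pics
cat > h.py <<'E'
import numpy as np,cv2
from cell import observe,read_camera
from scipy.spatial.transform import Rotation as R
def cam(n,fn=None):
    c=read_camera(n)
    if fn: cv2.imwrite('pics/'+fn,c['img'][:,:,::-1])
    z=c['range_z'];v,u=np.mgrid[0:z.shape[0],0:z.shape[1]]
    P=np.stack([(u-c['cx'])/c['fx']*z,(v-c['cy'])/c['fy']*z,z],-1)
    W=P@R.from_quat(c['orientation']).as_matrix().T+np.array(c['eye'])
    W[z==0]=np.nan
    return c,W
E
python3 - <<'E'
from h import *
for n in('side','top'):
    c,W=cam(n,n+'0.png');np.save(n+'0.npy',W)
    print(n,c['eye'],R.from_quat(c['orientation']).as_matrix().round(3).tolist(),c['fx'],c['cx'],c['cy'])
print(observe())
E
```

```text
side [0.14909646 0.87122804 1.05373114] [[-0.923, -0.259, 0.285], [-0.385, 0.654, -0.651], [-0.017, -0.711, -0.703]] 474.743574821837 256.1194936711143 192.04196560212418
top [0.30493103 0.02284242 1.04217512] [[-0.11, -0.974, 0.2], [-0.994, 0.108, -0.019], [-0.003, -0.201, -0.98]] 360.2974435462242 252.76652361481814 189.59945425757437
{'t': 0.1, 'qpos': array([-1.17499250e+00,  2.41335583e-01,  3.85656454e-03,  1.33519629e+00,
       -8.66134856e-06,  1.57077792e+00]), 'dq': array([-7.58142748e-04, -1.22648765e-03,  2.67721960e-03, -1.20737263e-03,
        8.10150594e-05, -1.88285983e-03]), 'joint_efforts': array([-8.03881976e-04, -3.73138225e+01,  2.53010255e+01,  1.08494158e-02,
       -7.86896385e-05,  6.53159319e-06]), 'tcp_pos': array([ 0.19255459, -0.46082282,  0.23050209]), 'tool_rot': array([-0.13916606,  0.6939541 , -0.6926526 ,  0.13889884]), 'ft_force': array([-0.54521278,  0.71333194, -0.68480157]), 'torque': array([0.00606183, 0.00861309, 0.01806086]), 'gripper_width': 0.08576782194536979}
```

View pics/top0.png

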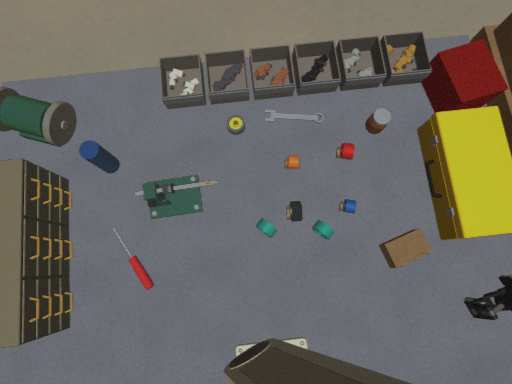

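View pics/side0.png

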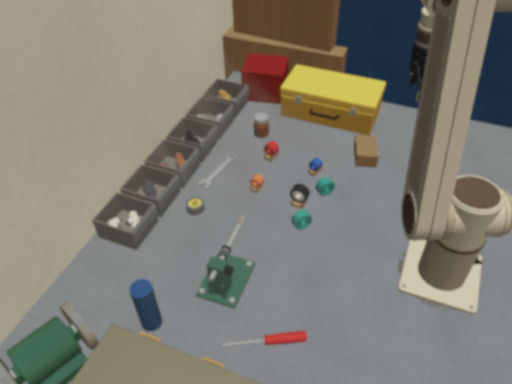

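Run:
```python
from h import *
im=cv2.imread('pics/top0.png');s=cv2.imread('pics/side0.png')
cv2.imwrite('pics/a.png',cv2.resize(im[130:250,120:380],None,fx=3,fy=3,interpolation=2))
cv2.imwrite('pics/b.png',cv2.resize(s[130:310,190:350],None,fx=3.3,fy=3.3,interpolation=2))
W=np.load('top0.npy');S=np.load('side0.npy')
hsv=cv2.cvtColor(im,cv2.COLOR_BGR2HSV)
for name,(u,v) in dict(orange=(293,162),red=(347,151),blue=(349,206),wheel=(296,211),t1=(267,228),t2=(324,229),old=(236,125),bracket=(172,197)).items():
    r=45 if name=='bracket' else 16
    w=W[v-r:v+r,u-r:u+r].reshape(-1,3);m=w[:,2]>.012
    w=w[m];print(name,len(w),np.median(w,0).round(3),w.min(0).round(3),w.max(0).round(3))
```

```text
orange 169 [ 0.579 -0.117  0.046] [ 0.563 -0.143  0.012] [ 0.599 -0.097  0.054]
red 229 [ 0.592 -0.274  0.052] [ 0.572 -0.301  0.013] [ 0.618 -0.254  0.061]
blue 185 [ 0.434 -0.255  0.045] [ 0.415 -0.278  0.012] [ 0.454 -0.237  0.055]
wheel 277 [ 0.433 -0.103  0.063] [ 0.408 -0.129  0.012] [ 0.465 -0.085  0.074]
t1 218 [ 0.398 -0.021  0.052] [ 0.372 -0.049  0.015] [0.427 0.005 0.06 ]
t2 244 [ 0.377 -0.175  0.051] [ 0.349 -0.206  0.013] [ 0.404 -0.151  0.061]
old 287 [0.718 0.033 0.027] [0.692 0.006 0.012] [0.749 0.061 0.034]
bracket 1400 [0.517 0.24  0.069] [0.464 0.099 0.012] [0.578 0.313 0.132]
```

View pics/a.png

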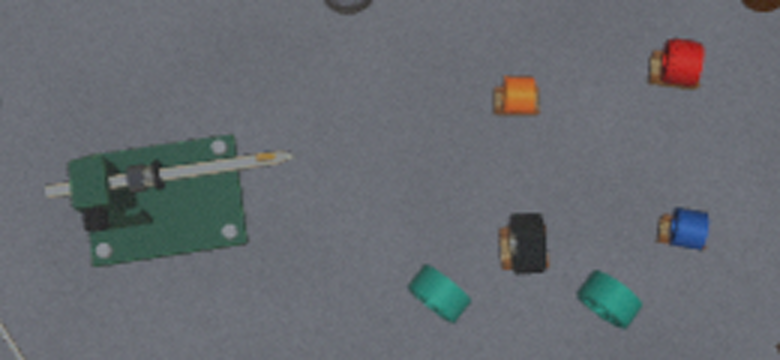

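View pics/b.png

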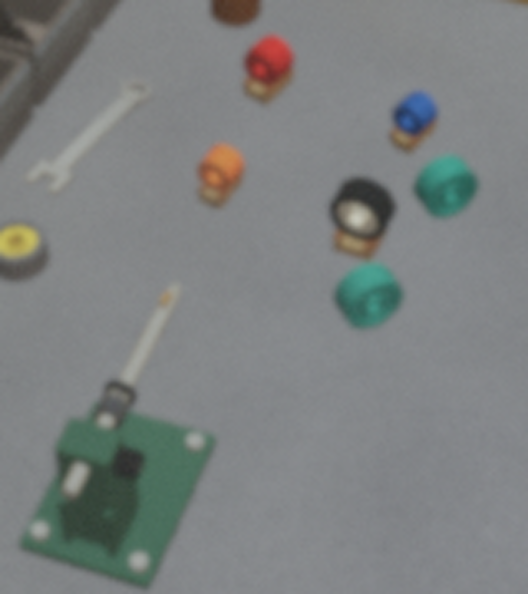

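```bash
cat > fit.py <<'E'
from h import *
from scipy.optimize import least_squares
def sdcyl(p,r,h): # p: centre frame, x axis
    d=np.stack([np.hypot(p[:,1],p[:,2])-r,np.abs(p[:,0])-h/2],-1)
    return np.minimum(d.max(1),0)+np.linalg.norm(np.maximum(d,0),axis=1)
def sdbox(p,lo,hi):
    c=(np.array(lo)+hi)/2;d=np.abs(p-c)-(np.array(hi)-lo)/2
    return np.minimum(d.max(1),0)+np.linalg.norm(np.maximum(d,0),axis=1)
def loc(w,x,y,a):
    d=w-[x,y,0];c,s=np.cos(a),np.sin(a)
    return np.stack([c*d[:,0]+s*d[:,1],-s*d[:,0]+c*d[:,1],d[:,2]],-1)
def fitpart(w,x0,y0,zc,r,h,a0=np.pi/2):
    m=(np.hypot(w[:,0]-x0,w[:,1]-y0)<.05)&(w[:,2]>zc-.3*r);w=w[m]
    f=lambda q:sdcyl(loc(w,q[0],q[1],q[2])-[0,0,zc+q[3]],r,h)
    s=min((least_squares(f,[x0,y0,a0+da,0],loss='soft_l1',f_scale=.002,x_scale=[.01,.01,.2,.01]) for da in(-.6,-.2,.2,.6)),key=lambda s:s.cost)
    return s.x,np.sqrt(np.mean(s.fun**2)),len(w)
def fitbr(w,x0=.517,y0=.23,a0=np.pi/2):
    m=(np.hypot(w[:,0]-x0,w[:,1]-y0)<.16)&(w[:,2]>.006);w=w[m]
    def f(q):
        p=loc(w,*q[:3])-[0,0,q[3]]
        return np.min([sdbox(p,[-.07,-.055,0],[.08,.055,.01]),sdbox(p,[.03,-.022,0],[.062,.022,.126]),sdcyl(p-[-.035,0,.11],.006,.17)],0)
    s=min((least_squares(f,[x0,y0+dy,a0+da,0],loss='soft_l1',f_scale=.002,x_scale=[.01,.01,.2,.01]) for da in(-.1,.1) for dy in (-.02,.02)),key=lambda s:s.cost)
    p=loc(w,*s.x[:3]); ax=p[(p[:,2]>.09)&(p[:,0]<-.03)]
    print('axle pts y,z med',np.median(ax,0).round(4),'tip x',ax[:,0].min() if len(ax) else 0, len(ax))
    if len(ax)>5: 
        g=least_squares(lambda q:np.hypot(ax[:,1]-q[0]-q[1]*ax[:,0],ax[:,2]-q[2])-.006,[0,0,.11],loss='soft_l1',f_scale=.002).x
        print(' axle line y0,slope,z',g.round(4))
    return s.x,np.sqrt(np.mean(s.fun**2)),len(w)
if __name__=='__main__':
    W={n:np.load(n+'0.npy').reshape(-1,3) for n in('top','side')}
    for n in('top','side'):
        w=W[n];w=w[np.isfinite(w).all(1)]
        g=w[(np.abs(w[:,0]-.5)<.1)&(np.abs(w[:,1]+.05)<.3)&(w[:,2]<.008)]
        print(n,'bench z',np.median(g[:,2]).round(4))
        for nm,x,y,z,r,h in[('blue',.434,-.255,.032,.018,.028),('wheel',.433,-.103,.042,.028,.028),('red',.592,-.274,.036,.022,.032),('orange',.579,-.117,.032,.018,.028)]:
            q,e,k=fitpart(w,x,y,z,r,h);print(nm,q[:2].round(4),np.degrees(q[2]).round(1),q[3].round(4),e.round(4),k)
        q,e,k=fitbr(w);print('br',q[:2].round(4),np.degrees(q[2]).round(2),q[3].round(4),e.round(4),k)
E
python3 fit.py
```

```text
top bench z 0.0013
blue [ 0.4344 -0.2623] 74.4 0.0011 0.0012 145
wheel [ 0.4359 -0.1083] 86.2 0.0013 0.0012 223
red [ 0.5958 -0.2809] 74.9 0.0007 0.0015 185
orange [ 0.5818 -0.1195] 82.0 0.0012 0.0015 128
axle pts y,z med [-0.0797  0.0021  0.1164] tip x -0.12949515077562881 170
 axle line y0,slope,z [-0.0004 -0.0079  0.1122]
br [0.5213 0.2279] 93.55 0.0021 0.012 2209
side bench z -0.0008
blue [ 0.433  -0.2633] 74.2 -0.0004 0.0023 105
wheel [ 0.4347 -0.1108] 86.4 -0.0012 0.0026 234
red [ 0.5947 -0.2822] 72.6 -0.0012 0.0023 136
orange [ 0.5803 -0.1224] 87.3 -0.0006 0.0021 114
axle pts y,z med [-0.0758  0.0019  0.114 ] tip x -0.12867530019865198 139
 axle line y0,slope,z [-0.001  -0.0112  0.11  ]
br [0.5208 0.2268] 92.81 -0.0002 0.0046 2202
```

```bash
cat > st.py <<'E'
from h import *
def st(tgt=None,yaw=None):
    o=observe();M=R.from_quat(o['tool_rot']).as_matrix()
    jy=np.degrees(np.arctan2(M[1,2],M[0,2]))
    print('t',round(o['t'],2),'tcp',(o['tcp_pos']*1000).round(1),'down',M[:,1].round(3),'jaw yaw',jy.round(2),'part yaw',((jy+90)%180).round(2),'q6',o['qpos'][5].round(2),'F',o['ft_force'].round(1),'T',o['torque'].round(2),'w',(o['gripper_width']*1000).round(1))
    if tgt is not None: print('d',(np.array(tgt)-o['tcp_pos']*1000).round(1))
    if yaw is not None: print('dyaw',((yaw-jy-90)+90)%180-90)
if __name__=='__main__':
    import sys
    a=[float(v) for v in sys.argv[1:]]
    st(a[:3] or None,a[3] if len(a)>3 else None)
E
python3 st.py 434 -263 130 74.3
```

```text
Traceback (most recent call last):
  File "st.py", line 11, in <module>
    st(a[:3] or None,a[3] if len(a)>3 else None)
    ~~^^^^^^^^^^^^^^^^^^^^^^^^^^^^^^^^^^^^^^^^^^
  File "st.py", line 5, in st
    print('t',round(o['t'],2),'tcp',(o['tcp_pos']*1000).round(1),'down',M[:,1].round(3),'jaw yaw',jy.round(2),'part yaw',((jy+90)%180).round(2),'q6',o['qpos'][5].round(2),'F',o['ft_force'].round(1),'T',o['torque'].round(2),'w',(o['gripper_width']*1000).round(1))
                                                                                                                                                                                                                                   ^^^^^^^^^^^^^^^^^^^^^^^^^^^^^^^
AttributeError: 'float' object has no attribute 'round'
```

```bash
sed -i "s/(o\['gripper_width'\]\*1000).round(1)/round(o['gripper_width']*1000,1)/" st.py
python3 st.py 434 -263 130 74.3
```

```text
t 0.1 tcp [ 192.6 -460.8  230.5] down [-0.001  0.002 -1.   ] jaw yaw -67.32 part yaw 22.68 q6 1.57 F [-0.5  0.7 -0.7] T [0.01 0.01 0.02] w 85.8
d [ 241.4  197.8 -100.5]
dyaw 51.62105648159604
```

```bash
python3 -m pendant '[{"grip":85,"slide":[48,40,0],"rotation":[0,0,10]},{"grip":85,"slide":[96,79,0],"rotation":[0,0,20]},{"grip":85,"slide":[144,118,0],"rotation":[0,0,30]},{"grip":85,"slide":[192,158,-10],"rotation":[0,0,40]},{"grip":70,"slide":[240,197,-50],"rotation":[0,0,50]}]'; python3 st.py 434 -263 13 74.3
```

```text
t: 0.72
tcp_pos: [0.4279, -0.2698, 0.1888]
tool_rot: [0.42, -0.567, 0.57, -0.422]
ft_force: [0.7, -0.9, -0.8]
gripper_width: 0.0706
t 0.72 tcp [ 427.9 -269.8  188.8] down [ 0.004 -0.003 -1.   ] jaw yaw -16.94 part yaw 73.06 q6 1.3 F [ 0.7 -0.9 -0.8] T [-0.03 -0.    0.01] w 70.6
d [   6.1    6.8 -175.8]
dyaw 1.2421481929598883
```

```bash
python3 -m pendant '[{"grip":70,"slide":[1,1,0],"rotation":[0,0,1.6]},{"grip":70,"slide":[1,1,-60],"rotation":[0,0,1.6]},{"grip":70,"slide":[1,1,-115],"rotation":[0,0,1.6]},{"grip":70,"slide":[1,1,-150],"rotation":[0,0,1.6]},{"grip":70,"slide":[1,1,-169],"rotation":[0,0,1.6]}]'; python3 -m pendant '[{"grip":70,"slide":[0,0,0],"rotation":[0,0,0]},{"grip":70,"slide":[0,0,0],"rotation":[0,0,0]}]'; python3 st.py 434 -263 11 74.3
python3 -c "
from h import *
cam('top','t1.png');c,_=cam('side','s1.png')
s=c['img'][100:220,250:400,::-1];cv2.imwrite('pics/s1z.png',cv2.resize(s,None,fx=4,fy=4,interpolation=2))
t=cv2.imread('pics/t1.png')[150:270,280:420];cv2.imwrite('pics/t1z.png',cv2.resize(t,None,fx=4,fy=4,interpolation=2))"
```

```text
t: 1.35
tcp_pos: [0.424, -0.2695, 0.0166]
tool_rot: [-0.427, 0.565, -0.563, 0.426]
ft_force: [-0.3, -0.1, -0.4]
gripper_width: 0.0699
t: 1.6
tcp_pos: [0.4264, -0.2705, 0.0197]
tool_rot: [0.426, -0.563, 0.564, -0.427]
ft_force: [0.1, 0.5, -0.0]
gripper_width: 0.0701
t 1.6 tcp [ 426.4 -270.5   19.7] down [ 0.001 -0.001 -1.   ] jaw yaw -15.78 part yaw 74.22 q6 1.28 F [ 0.1  0.5 -0. ] T [-0.   -0.03  0.01] w 70.1
d [ 7.6  7.5 -8.7]
dyaw 0.07916558308170352
```

View pics/s1z.png

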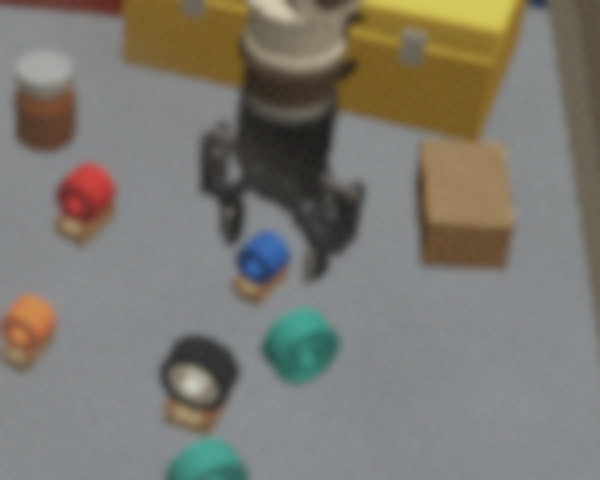

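View pics/t1z.png

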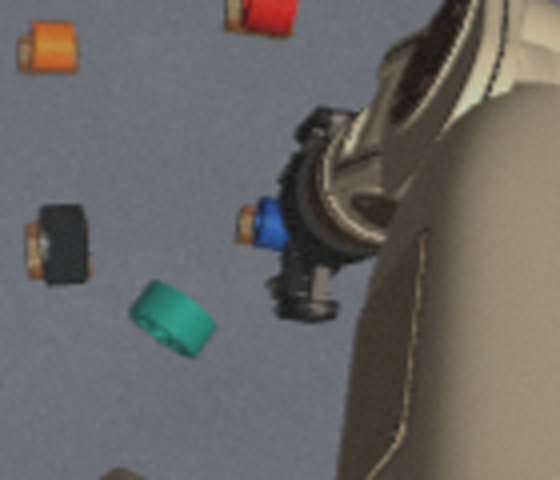

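```bash
python3 -m pendant '[{"grip":70,"slide":[8,8,0],"rotation":[0,0,0]},{"grip":70,"slide":[8,8,-4],"rotation":[0,0,0]},{"grip":70,"slide":[8,8,-9],"rotation":[0,0,0]},{"grip":70,"slide":[8,8,-9],"rotation":[0,0,0]}]'; python3 st.py 434 -263 11 74.3
```

```text
t: 2.2
tcp_pos: [0.4334, -0.2612, 0.009]
tool_rot: [-0.427, 0.564, -0.563, 0.427]
ft_force: [0.1, 0.2, -0.1]
gripper_width: 0.0702
t 2.2 tcp [ 433.4 -261.2    9. ] down [-0.001  0.001 -1.   ] jaw yaw -15.71 part yaw 74.29 q6 1.3 F [ 0.1  0.2 -0.1] T [0.02 0.05 0.  ] w 70.2
d [ 0.6 -1.8  2. ]
dyaw 0.014916208536931208
```

```bash
python3 -m pendant '[{"grip":20,"slide":[0,-1,1],"rotation":[0,0,0]},{"grip":20,"slide":[0,-1,1],"rotation":[0,0,0]},{"grip":20,"slide":[0,-1,1],"rotation":[0,0,0]},{"grip":20,"slide":[0,-1,1],"rotation":[0,0,0]},{"grip":20,"slide":[0,-1,1],"rotation":[0,0,0]}]'; python3 st.py 434 -263 11 74.3
```

```text
t: 2.82
tcp_pos: [0.4343, -0.263, 0.0111]
tool_rot: [0.427, -0.563, 0.564, -0.427]
ft_force: [-0.1, -1.3, 3.0]
gripper_width: 0.035
t 2.83 tcp [ 434.3 -263.    11.1] down [ 0.001 -0.001 -1.   ] jaw yaw -15.73 part yaw 74.27 q6 1.3 F [-0.1 -1.3  3. ] T [-0.1   0.06 -0.03] w 35.0
d [-0.3  0.  -0.1]
dyaw 0.03144114498525141
```

```bash
python3 -m pendant '[{"grip":20,"slide":[0,0,20],"rotation":[0,0,0]},{"grip":20,"slide":[0,0,50],"rotation":[0,0,0]},{"grip":20,"slide":[5,15,85],"rotation":[0,0,0]},{"grip":20,"slide":[15,55,90],"rotation":[0,0,4]},{"grip":20,"slide":[30,100,90],"rotation":[0,0,8]}]';python3 -m pendant '[{"grip":20,"slide":[14,45,0],"rotation":[0,0,4]},{"grip":20,"slide":[28,90,0],"rotation":[0,0,8]},{"grip":20,"slide":[42,135,0],"rotation":[0,0,10]},{"grip":20,"slide":[56,170,0],"rotation":[0,0,10]},{"grip":20,"slide":[66,190,0],"rotation":[0,0,10]}]'; python3 -m pendant '[{"grip":20,"slide":[0,0,0],"rotation":[0,0,0]},{"grip":20,"slide":[0,0,0],"rotation":[0,0,0]}]'; python3 st.py 530 50 89 92.7
python3 -c "
from h import *
for n in('top','side'):
  c,W=cam(n,n+'2.png');np.save(n+'2.npy',W)
s=cv2.imread('pics/side2.png')[150:310,180:380];cv2.imwrite('pics/s2z.png',cv2.resize(s,None,fx=3.5,fy=3.5,interpolation=2))
t=cv2.imread('pics/top2.png')[140:240,120:300];cv2.imwrite('pics/t2z.png',cv2.resize(t,None,fx=4,fy=4,interpolation=2))"
```

```text
t: 3.45
tcp_pos: [0.4643, -0.1621, 0.1013]
tool_rot: [0.465, -0.532, 0.533, -0.466]
ft_force: [0.5, 0.0, -0.3]
gripper_width: 0.035
t: 4.08
tcp_pos: [0.53, 0.0291, 0.1002]
tool_rot: [0.511, -0.49, 0.489, -0.51]
ft_force: [0.4, -0.1, 0.1]
gripper_width: 0.0349
t: 4.32
tcp_pos: [0.5294, 0.0265, 0.1003]
tool_rot: [0.51, -0.49, 0.49, -0.509]
ft_force: [0.1, -0.0, -0.2]
gripper_width: 0.0349
t 4.33 tcp [529.4  26.5 100.3] down [-0.001 -0.001 -1.   ] jaw yaw 2.22 part yaw 92.22 q6 1.58 F [ 0.1 -0.  -0.2] T [ 0.02 -0.04 -0.03] w 34.9
d [  0.6  23.5 -11.3]
dyaw 0.476075223497503
```

View pics/s2z.png

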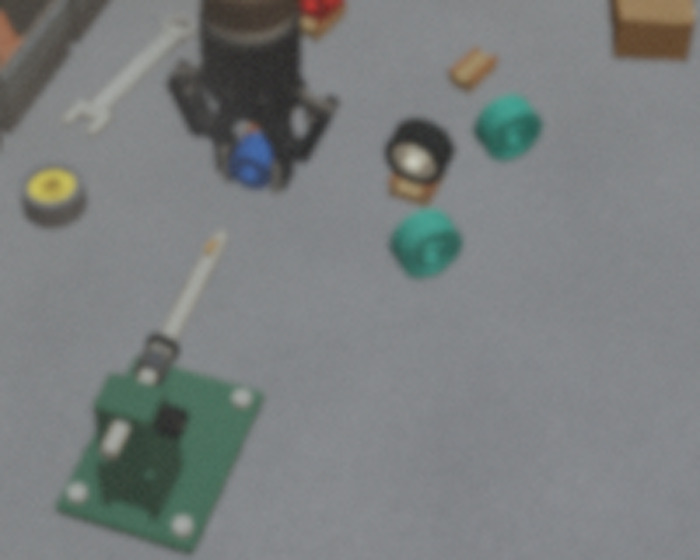

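View pics/t2z.png

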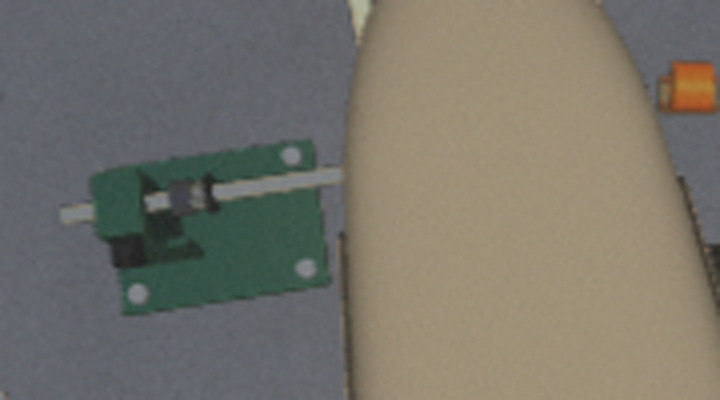

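```bash
cat > rel.py <<'E'
from fit import *
import sys
# fit held part in side cam; colour mask
def rel(lohi,r,h,n='side',zc=.11,guess=None):
    c,W=cam(n)
    hsv=cv2.cvtColor(c['img'],cv2.COLOR_RGB2HSV)
    m=np.zeros(hsv.shape[:2],bool)
    for lo,hi in lohi: m|=cv2.inRange(hsv,np.array(lo),np.array(hi))>0
    m&=np.isfinite(W[...,0])
    w=W[m];w=w[(np.abs(w[:,2]-zc)<.04)&(np.hypot(w[:,0]-guess[0],w[:,1]-guess[1])<.05)]
    f=lambda q:sdcyl(loc(w,q[0],q[1],q[2])-[0,0,zc+q[3]],r,h)
    s=least_squares(f,[*guess,np.radians(92.5),0],loss='soft_l1',f_scale=.002,x_scale=[.01,.01,.2,.01])
    print('part',(s.x[:2]*1000).round(1),'yaw',np.degrees(s.x[2]).round(1),'z',((zc+s.x[3])*1000).round(1),len(w),np.sqrt(np.mean(s.fun**2)).round(4))
    w=W[np.isfinite(W).all(-1)];a=w[(np.abs(w[:,0]-.525)<.02)&(w[:,1]>.105)&(w[:,1]<.2)&(w[:,2]>.095)&(w[:,2]<.125)]
    g=least_squares(lambda q:np.hypot((a[:,0]-q[0]-q[1]*(a[:,1]-.15)),a[:,2]-q[2])-.006,[.525,-.047,.11],loss='soft_l1',f_scale=.001,x_scale=[.01,.1,.01]).x
    print('axle x@.15',(g[0]*1000).round(1),'slope',g[1].round(4),'z',(g[2]*1000).round(1),len(a),'x@part',((g[0]+g[1]*(s.x[1]-.15))*1000).round(1),'tip y',np.sort(w[(np.abs(w[:,0]-.528)<.012)&(w[:,1]>.07)&(w[:,1]<.15)&(np.abs(w[:,2]-.11)<.015)][:,1])[:6].round(4))
E
python3 -c "
from rel import *
rel([((100,90,40),(130,255,255))],.018,.028,guess=(.529,.026),zc=.12)"; python3 st.py
```

```text
part [528.6  24.5] yaw 96.3 z 121.1 126 0.0039
axle x@.15 524.6 slope -0.0578 z 109.8 134 x@part 531.9 tip y [0.0941 0.0958 0.0977 0.0985 0.101  0.1013]
t 4.47 tcp [529.6  26.2 100.6] down [-0.001 -0.    -1.   ] jaw yaw 2.17 part yaw 92.17 q6 1.58 F [ 0.5 -0.6 -0.4] T [-0.02 -0.02 -0.04] w 34.8
```

```bash
python3 -m pendant '[{"grip":20,"slide":[0,10,-6],"rotation":[0,0,0.7]},{"grip":20,"slide":[0,25,-11],"rotation":[0,0,0.7]},{"grip":20,"slide":[0,40,-11],"rotation":[0,0,0.7]},{"grip":20,"slide":[0,44,-11],"rotation":[0,0,0.7]},{"grip":20,"slide":[0,44,-11],"rotation":[0,0,0.7]}]'; python3 st.py 529 70 89.5 93
python3 -c "
from rel import *
rel([((100,90,40),(130,255,255))],.018,.028,guess=(.529,.07),zc=.11)"
```

```text
t: 5.1
tcp_pos: [0.5301, 0.072, 0.0898]
tool_rot: [-0.513, 0.486, -0.487, 0.513]
ft_force: [-0.8, -0.1, -0.9]
gripper_width: 0.0349
t 5.1 tcp [530.1  72.   89.8] down [ 0. -0. -1.] jaw yaw 3.05 part yaw 93.05 q6 1.65 F [-0.8 -0.1 -0.9] T [-0.04  0.03 -0.  ] w 34.9
d [-1.1 -2.  -0.3]
dyaw -0.05233317506157675
part [529.5  69.8] yaw 94.9 z 110.1 129 0.0035
axle x@.15 524.8 slope -0.0694 z 110.3 135 x@part 530.4 tip y [0.0703 0.0703 0.0727 0.0728 0.0732 0.0738]
```

```bash
python3 -m pendant '[{"grip":20,"slide":[-0.5,6,0],"rotation":[0,0,0]},{"grip":20,"slide":[-1,12,0],"rotation":[0,0,0]},{"grip":20,"slide":[-1.3,18,0],"rotation":[0,0,0]},{"grip":20,"slide":[-1.6,24,0],"rotation":[0,0,0]}]'; python3 st.py;python3 -m pendant '[{"grip":20,"slide":[-0.3,4,0],"rotation":[0,0,0]},{"grip":20,"slide":[-0.5,8,0],"rotation":[0,0,0]}]';python3 st.py
```

```text
t: 5.65
tcp_pos: [0.5284, 0.0958, 0.0897]
tool_rot: [-0.513, 0.487, -0.487, 0.513]
ft_force: [0.1, 0.3, 0.4]
gripper_width: 0.0356
t 5.65 tcp [528.4  95.8  89.7] down [ 0.  0. -1.] jaw yaw 2.98 part yaw 92.98 q6 1.7 F [0.1 0.3 0.4] T [ 0.05 -0.02 -0.  ] w 35.6
t: 5.9
tcp_pos: [0.5278, 0.103, 0.0897]
tool_rot: [0.513, -0.487, 0.487, -0.512]
ft_force: [-0.9, -2.5, 1.0]
gripper_width: 0.035
t 5.9 tcp [527.8 103.   89.7] down [-0.    -0.002 -1.   ] jaw yaw 2.97 part yaw 92.97 q6 1.71 F [-0.9 -2.5  1. ] T [-0.52  0.11 -0.02] w 35.0
```

```bash
python3 -m pendant '[{"grip":20,"slide":[-0.2,4,0],"rotation":[0,0,0]},{"grip":20,"slide":[-0.4,8,0],"rotation":[0,0,0]}]';python3 -m pendant '[{"grip":20,"slide":[-0.2,4,0],"rotation":[0,0,0]},{"grip":20,"slide":[-0.4,8,0],"rotation":[0,0,0]}]';python3 -m pendant '[{"grip":20,"slide":[-0.2,4,0],"rotation":[0,0,0]},{"grip":20,"slide":[-0.4,8,0],"rotation":[0,0,0]}]';python3 st.py
```

```text
t: 6.15
tcp_pos: [0.5274, 0.1116, 0.0899]
tool_rot: [-0.513, 0.487, -0.487, 0.513]
ft_force: [-0.4, -1.0, 1.3]
gripper_width: 0.0348
t: 6.4
tcp_pos: [0.527, 0.1198, 0.0898]
tool_rot: [-0.513, 0.487, -0.487, 0.513]
ft_force: [-1.3, -1.4, 1.1]
gripper_width: 0.0352
t: 6.65
tcp_pos: [0.5266, 0.1277, 0.0897]
tool_rot: [0.513, -0.487, 0.487, -0.513]
ft_force: [-1.6, -1.2, 2.0]
gripper_width: 0.0351
t 6.65 tcp [526.6 127.7  89.7] down [-0.  0. -1.] jaw yaw 2.99 part yaw 92.99 q6 1.76 F [-1.6 -1.2  2. ] T [-0.27  0.27  0.01] w 35.1
```

```bash
python3 -m pendant '[{"grip":20,"slide":[-0.7,8,0],"rotation":[0,0,0]},{"grip":20,"slide":[-1.3,16,0],"rotation":[0,0,0]}]';python3 -m pendant '[{"grip":20,"slide":[-0.5,8,0],"rotation":[0,0,0]},{"grip":20,"slide":[-1,16,0],"rotation":[0,0,0]}]';python3 -m pendant '[{"grip":20,"slide":[-0.4,8,0],"rotation":[0,0,0]},{"grip":20,"slide":[-0.8,16,0],"rotation":[0,0,0]}]';python3 st.py
```

```text
t: 6.9
tcp_pos: [0.5256, 0.1442, 0.0897]
tool_rot: [-0.513, 0.487, -0.487, 0.513]
ft_force: [-0.4, -0.3, -1.2]
gripper_width: 0.0352
t: 7.15
tcp_pos: [0.5244, 0.1602, 0.0895]
tool_rot: [-0.513, 0.487, -0.487, 0.513]
ft_force: [0.6, 0.2, -0.2]
gripper_width: 0.0349
t: 7.4
tcp_pos: [0.5236, 0.176, 0.0897]
tool_rot: [-0.513, 0.487, -0.487, 0.513]
ft_force: [-0.9, -0.1, -0.6]
gripper_width: 0.0349
t 7.4 tcp [523.6 176.   89.7] down [-0.  0. -1.] jaw yaw 2.98 part yaw 92.98 q6 1.84 F [-0.9 -0.1 -0.6] T [ 0.07 -0.02  0.03] w 34.9
```

```bash
python3 -m pendant '[{"grip":20,"slide":[-0.2,4,0],"rotation":[0,0,0]},{"grip":20,"slide":[-0.4,8,0],"rotation":[0,0,0]},{"grip":20,"slide":[-0.5,10,0],"rotation":[0,0,0]}]';python3 -m pendant '[{"grip":20,"slide":[-0.1,2,0],"rotation":[0,0,0]},{"grip":20,"slide":[-0.1,3,0],"rotation":[0,0,0]}]';python3 -m pendant '[{"grip":20,"slide":[-0.1,2,0],"rotation":[0,0,0]},{"grip":20,"slide":[-0.1,3,0],"rotation":[0,0,0]}]'
```

```text
t: 7.78
tcp_pos: [0.5231, 0.1855, 0.0897]
tool_rot: [0.513, -0.487, 0.487, -0.513]
ft_force: [-0.0, 0.2, -0.7]
gripper_width: 0.035
t: 8.02
tcp_pos: [0.523, 0.1883, 0.0897]
tool_rot: [0.513, -0.487, 0.487, -0.513]
ft_force: [-0.2, 0.2, -1.0]
gripper_width: 0.0349
t: 8.28
tcp_pos: [0.523, 0.1914, 0.0897]
tool_rot: [-0.513, 0.487, -0.487, 0.513]
ft_force: [0.0, -0.0, -0.8]
gripper_width: 0.0346
```

```bash
for i in 1; do python3 -m pendant '[{"grip":20,"slide":[-0.1,1.5,0],"rotation":[0,0,0]},{"grip":20,"slide":[-0.1,2,0],"rotation":[0,0,0]}]'; python3 -m pendant '[{"grip":20,"slide":[-0.1,1.5,0],"rotation":[0,0,0]},{"grip":20,"slide":[-0.1,2,0],"rotation":[0,0,0]}]';python3 -m pendant '[{"grip":20,"slide":[-0.1,1.5,0],"rotation":[0,0,0]},{"grip":20,"slide":[-0.1,2,0],"rotation":[0,0,0]}]';done
```

```text
t: 8.52
tcp_pos: [0.5228, 0.1935, 0.0897]
tool_rot: [0.513, -0.487, 0.487, -0.513]
ft_force: [-0.0, -0.5, 0.3]
gripper_width: 0.0349
t: 8.78
tcp_pos: [0.5227, 0.1955, 0.0897]
tool_rot: [0.513, -0.487, 0.487, -0.513]
ft_force: [-0.4, -0.3, 0.6]
gripper_width: 0.0349
t: 9.02
tcp_pos: [0.5226, 0.1975, 0.0897]
tool_rot: [-0.513, 0.487, -0.487, 0.513]
ft_force: [0.2, 0.5, -0.3]
gripper_width: 0.0352
```

```bash
python3 -m pendant '[{"grip":20,"slide":[-0.1,1.5,0],"rotation":[0,0,0]},{"grip":20,"slide":[-0.1,1.5,0],"rotation":[0,0,0]}]'; python3 -m pendant '[{"grip":20,"slide":[-0.1,1.5,0],"rotation":[0,0,0]},{"grip":20,"slide":[-0.1,1.5,0],"rotation":[0,0,0]}]';python3 -m pendant '[{"grip":20,"slide":[-0.1,1.5,0],"rotation":[0,0,0]},{"grip":20,"slide":[-0.1,1.5,0],"rotation":[0,0,0]}]'
```

```text
t: 9.28
tcp_pos: [0.5225, 0.1989, 0.0897]
tool_rot: [0.513, -0.487, 0.487, -0.513]
ft_force: [-0.4, 0.2, -1.7]
gripper_width: 0.0351
t: 9.52
tcp_pos: [0.5225, 0.1995, 0.0897]
tool_rot: [0.513, -0.487, 0.487, -0.512]
ft_force: [-0.2, -4.2, 0.1]
gripper_width: 0.0349
t: 9.78
tcp_pos: [0.5224, 0.2006, 0.0897]
tool_rot: [0.513, -0.486, 0.488, -0.512]
ft_force: [0.2, -6.5, 0.3]
gripper_width: 0.0348
```

```bash
python3 -m pendant '[{"grip":20,"slide":[0,-1,0],"rotation":[0,0,0]},{"grip":60,"slide":[0,-2,0],"rotation":[0,0,0]},{"grip":70,"slide":[0,-2,0],"rotation":[0,0,0]},{"grip":70,"slide":[0,-2,0],"rotation":[0,0,0]},{"grip":70,"slide":[0,-2,0],"rotation":[0,0,0]}]';python3 -m pendant '[{"grip":70,"slide":[0,0,20],"rotation":[0,0,0]},{"grip":70,"slide":[0,0,60],"rotation":[0,0,0]},{"grip":70,"slide":[0,-30,85],"rotation":[0,0,0]},{"grip":70,"slide":[-10,-75,85],"rotation":[0,0,0]},{"grip":70,"slide":[-25,-120,85],"rotation":[0,0,0]}]';python3 st.py 435 -109.5 150 86.3;python3 -c "
from h import *
c,W=cam('side','s3.png')
s=cv2.imread('pics/s3.png')[100:310,180:380];cv2.imwrite('pics/s3z.png',cv2.resize(s,None,fx=2.8,fy=2.8,interpolation=2))"
```

```text
t: 10.4
tcp_pos: [0.5223, 0.2002, 0.0898]
tool_rot: [-0.513, 0.487, -0.487, 0.513]
ft_force: [0.3, -0.3, 0.1]
gripper_width: 0.0698
t: 11.02
tcp_pos: [0.4976, 0.0791, 0.1752]
tool_rot: [-0.513, 0.486, -0.487, 0.514]
ft_force: [0.3, -0.1, 0.1]
gripper_width: 0.0701
t 11.03 tcp [497.6  79.1 175.2] down [ 0.002  0.    -1.   ] jaw yaw 3.03 part yaw 93.03 q6 1.68 F [ 0.3 -0.1  0.1] T [ 0.01 -0.   -0.01] w 70.1
d [ -62.6 -188.6  -25.2]
dyaw -6.732380139059359
```

View pics/s3z.png

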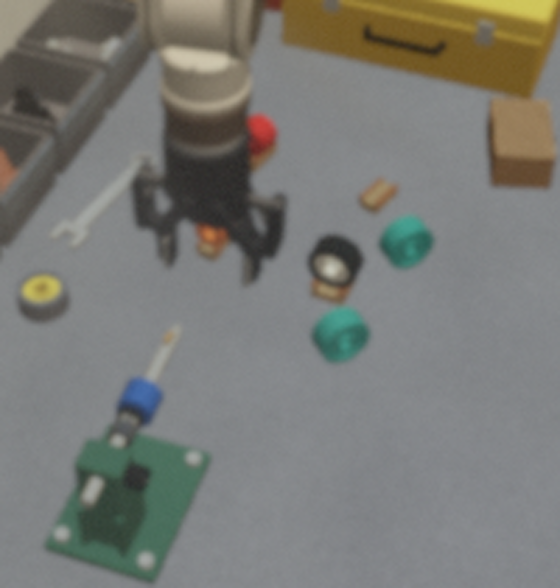

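```bash
python3 -m pendant '[{"grip":82,"slide":[-12,-37,0],"rotation":[0,0,-2]},{"grip":82,"slide":[-25,-75,0],"rotation":[0,0,-4]},{"grip":82,"slide":[-38,-113,0],"rotation":[0,0,-6]},{"grip":82,"slide":[-51,-151,-10],"rotation":[0,0,-6.7]},{"grip":82,"slide":[-62,-188,-35],"rotation":[0,0,-6.7]}]';python3 -m pendant '[{"grip":82,"slide":[0,0,0],"rotation":[0,0,0]},{"grip":82,"slide":[0,0,-30],"rotation":[0,0,0]}]';python3 st.py 435.3 -109.5 18 86.3
```

```text
t: 11.7
tcp_pos: [0.4363, -0.1094, 0.1406]
tool_rot: [0.483, -0.515, 0.517, -0.484]
ft_force: [0.2, -0.4, -0.6]
gripper_width: 0.082
t: 11.95
tcp_pos: [0.438, -0.1085, 0.1116]
tool_rot: [0.482, -0.514, 0.518, -0.485]
ft_force: [0.7, -0.2, -0.1]
gripper_width: 0.0823
t 11.95 tcp [ 438.  -108.5  111.6] down [ 0.006 -0.001 -1.   ] jaw yaw -3.77 part yaw 86.23 q6 1.39 F [ 0.7 -0.2 -0.1] T [-0.01 -0.03 -0.03] w 82.3
d [ -2.7  -1.  -93.6]
dyaw 0.06936225413693364
```

```bash
python3 -m pendant '[{"grip":82,"slide":[-2.5,-1,-15],"rotation":[0,0,0]},{"grip":82,"slide":[-2.5,-1,-40],"rotation":[0,0,0]},{"grip":82,"slide":[-2.5,-1,-65],"rotation":[0,0,0]},{"grip":82,"slide":[-2.5,-1,-85],"rotation":[0,0,0]},{"grip":82,"slide":[-2.5,-1,-93],"rotation":[0,0,0]}]';python3 -m pendant '[{"grip":82,"slide":[0,0,0],"rotation":[0,0,0]},{"grip":82,"slide":[0,0,0],"rotation":[0,0,0]}]';python3 st.py 435.3 -109.5 18 86.3
```

```text
t: 12.58
tcp_pos: [0.4329, -0.1081, 0.0161]
tool_rot: [-0.484, 0.516, -0.515, 0.484]
ft_force: [-0.5, -0.3, 0.2]
gripper_width: 0.082
t: 12.82
tcp_pos: [0.4338, -0.1091, 0.0176]
tool_rot: [0.483, -0.515, 0.516, -0.484]
ft_force: [-0.7, -0.5, 0.8]
gripper_width: 0.0821
t 12.82 tcp [ 433.8 -109.1   17.6] down [ 0.002 -0.    -1.   ] jaw yaw -3.7 part yaw 86.3 q6 1.39 F [-0.7 -0.5  0.8] T [-0.07 -0.01  0.  ] w 82.1
d [ 1.5 -0.4  0.4]
dyaw 0.0022231372292509377
```

```bash
python3 -m pendant '[{"grip":40,"slide":[1,0,0],"rotation":[0,0,0]},{"grip":40,"slide":[1,0,0],"rotation":[0,0,0]},{"grip":40,"slide":[1,0,0],"rotation":[0,0,0]},{"grip":40,"slide":[1,0,0],"rotation":[0,0,0]},{"grip":40,"slide":[1,0,0],"rotation":[0,0,0]}]';python3 st.py;python3 -m pendant '[{"grip":40,"slide":[0,0,15],"rotation":[0,0,0]},{"grip":40,"slide":[0,0,40],"rotation":[0,0,0]},{"grip":40,"slide":[8,15,65],"rotation":[0,0,2]},{"grip":40,"slide":[30,40,78],"rotation":[0,0,4]},{"grip":40,"slide":[55,70,80],"rotation":[0,0,6.5]}]';python3 -m pendant '[{"grip":40,"slide":[20,30,0],"rotation":[0,0,0]},{"grip":40,"slide":[40,60,0],"rotation":[0,0,0]},{"grip":40,"slide":[40,60,0],"rotation":[0,0,0]},{"grip":40,"slide":[40,60,0],"rotation":[0,0,0]}]';python3 st.py 530.5 50 87 93;python3 -c "
from rel import *
rel([((0,0,0),(180,90,60)),((0,0,100),(180,60,255))],.028,.028,guess=(.530,.025),zc=.12)
c,W=cam('side','s4.png')
s=cv2.imread('pics/s4.png')[100:310,180:380];cv2.imwrite('pics/s4z.png',cv2.resize(s,None,fx=2.8,fy=2.8,interpolation=2))"
```

```text
t: 13.45
tcp_pos: [0.4347, -0.1093, 0.0177]
tool_rot: [0.483, -0.515, 0.517, -0.484]
ft_force: [-0.3, 0.0, 5.8]
gripper_width: 0.0555
t 13.45 tcp [ 434.7 -109.3   17.7] down [ 0.002 -0.    -1.   ] jaw yaw -3.73 part yaw 86.27 q6 1.39 F [-0.3  0.   5.8] T [ 0.08  0.13 -0.05] w 55.5
t: 14.08
tcp_pos: [0.4899, -0.039, 0.098]
tool_rot: [-0.511, 0.487, -0.488, 0.512]
ft_force: [1.1, -0.4, -1.6]
gripper_width: 0.0552
t: 14.58
tcp_pos: [0.5279, 0.0207, 0.0962]
tool_rot: [0.513, -0.488, 0.487, -0.511]
ft_force: [-0.9, -0.6, -1.8]
gripper_width: 0.055
t 14.57 tcp [527.9  20.7  96.2] down [-0.002 -0.    -1.   ] jaw yaw 2.79 part yaw 92.79 q6 1.56 F [-0.9 -0.6 -1.8] T [-0.03  0.01  0.03] w 55.0
d [ 2.6 29.3 -9.2]
dyaw 0.2080489314973306
part [514.5  17.7] yaw 90.9 z 128.9 265 0.0084
axle x@.15 519.7 slope -0.0476 z 117.9 168 x@part 526.0 tip y [0.0925 0.0938 0.0981 0.1003 0.1019 0.1031]
```

View pics/s4z.png

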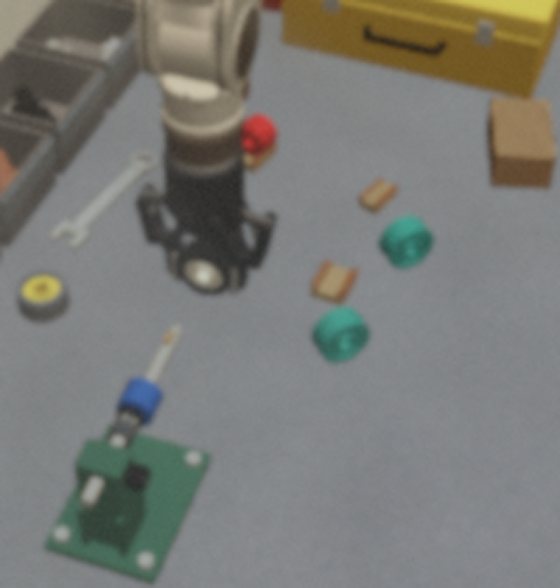

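Run:
```python
from h import *
from st import st
c,W=cam('side')
hsv=cv2.cvtColor(c['img'],cv2.COLOR_RGB2HSV)
m=(hsv[...,2]>130)&(hsv[...,1]<90)
w=W[m&np.isfinite(W[...,0])];w=w[(np.abs(w[:,0]-.528)<.03)&(np.abs(w[:,1]-.03)<.04)&(np.abs(w[:,2]-.12)<.03)]
print(len(w),np.median(w,0).round(4),w.min(0).round(4),w.max(0).round(4),(w.min(0)+w.max(0))/2)
W0=np.load('side0.npy');c0=cv2.imread('pics/side0.png');h0=cv2.cvtColor(c0,cv2.COLOR_BGR2HSV)
w=W0[(h0[...,2]>130)&(h0[...,1]<90)&np.isfinite(W0[...,0])];w=w[(np.abs(w[:,0]-.435)<.03)&(np.abs(w[:,1]+.1)<.03)&(np.abs(w[:,2]-.04)<.03)]
print(len(w),np.median(w,0).round(4),w.min(0).round(4),w.max(0).round(4),(w.min(0)+w.max(0))/2)
st()
```

```text
53 [0.5294 0.0321 0.1219] [0.5156 0.0198 0.1088] [0.539  0.037  0.1378] [0.52733327 0.02842332 0.12331219]
54 [ 0.4372 -0.0975  0.0378] [ 0.4234 -0.1089  0.01  ] [ 0.4483 -0.0876  0.0573] [ 0.43583502 -0.09826282  0.03366413]
t 14.72 tcp [528.   20.   96.5] down [-0.001 -0.    -1.   ] jaw yaw 2.7 part yaw 92.7 q6 1.56 F [-0.4  0.6 -1. ] T [ 0.02 -0.04 -0.06] w 55.1
```

```bash
python3 -m pendant '[{"grip":40,"slide":[1,10,-5],"rotation":[0,0,0.3]},{"grip":40,"slide":[1.5,25,-10.5],"rotation":[0,0,0.3]},{"grip":40,"slide":[1.5,40,-10.5],"rotation":[0,0,0.3]},{"grip":40,"slide":[1.5,48,-10.5],"rotation":[0,0,0.3]},{"grip":40,"slide":[1.5,50,-10.5],"rotation":[0,0,0.3]}]';python3 st.py;python3 -c "
from h import *
c,W=cam('side','s5.png')
s=cv2.imread('pics/s5.png')[170:290,200:300];cv2.imwrite('pics/s5z.png',cv2.resize(s,None,fx=4.5,fy=4.5,interpolation=2))"
```

```text
t: 15.35
tcp_pos: [0.5304, 0.0718, 0.0863]
tool_rot: [-0.514, 0.486, -0.486, 0.514]
ft_force: [-0.1, -0.5, -1.3]
gripper_width: 0.0551
t 15.35 tcp [530.4  71.8  86.3] down [ 0. -0. -1.] jaw yaw 3.16 part yaw 93.16 q6 1.65 F [-0.1 -0.5 -1.3] T [-0.   -0.03  0.  ] w 55.1
```

View pics/s5z.png

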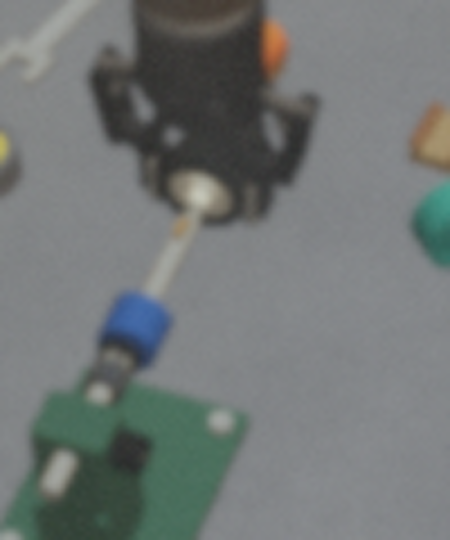

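```bash
python3 -m pendant '[{"grip":40,"slide":[-0.5,6,0],"rotation":[0,0,0]},{"grip":40,"slide":[-1,12,0],"rotation":[0,0,0]}]';python3 -m pendant '[{"grip":40,"slide":[-0.3,4,0],"rotation":[0,0,0]},{"grip":40,"slide":[-0.5,8,0],"rotation":[0,0,0]}]';python3 -m pendant '[{"grip":40,"slide":[-0.3,4,0],"rotation":[0,0,0]},{"grip":40,"slide":[-0.5,8,0],"rotation":[0,0,0]}]'
```

```text
t: 15.65
tcp_pos: [0.5294, 0.0829, 0.0863]
tool_rot: [-0.513, 0.487, -0.487, 0.513]
ft_force: [-0.2, 0.7, -1.3]
gripper_width: 0.0552
t: 15.9
tcp_pos: [0.5288, 0.0911, 0.0862]
tool_rot: [0.513, -0.486, 0.486, -0.513]
ft_force: [-0.6, -0.6, -1.0]
gripper_width: 0.0554
t: 16.15
tcp_pos: [0.5283, 0.0991, 0.0862]
tool_rot: [-0.513, 0.486, -0.486, 0.513]
ft_force: [-0.5, -0.3, -1.5]
gripper_width: 0.0557
```

```bash
python3 -m pendant '[{"grip":40,"slide":[-0.3,4,0],"rotation":[0,0,0]},{"grip":40,"slide":[-0.5,8,0],"rotation":[0,0,0]}]';python3 -m pendant '[{"grip":40,"slide":[-0.3,4,0],"rotation":[0,0,0]},{"grip":40,"slide":[-0.5,8,0],"rotation":[0,0,0]}]';python3 -m pendant '[{"grip":40,"slide":[-0.3,4,0],"rotation":[0,0,0]},{"grip":40,"slide":[-0.5,8,0],"rotation":[0,0,0]}]';python3 -m pendant '[{"grip":40,"slide":[-0.3,4,0],"rotation":[0,0,0]},{"grip":40,"slide":[-0.5,8,0],"rotation":[0,0,0]}]'
```

```text
t: 16.4
tcp_pos: [0.5278, 0.1061, 0.0863]
tool_rot: [0.514, -0.486, 0.487, -0.513]
ft_force: [-0.1, -4.4, 0.2]
gripper_width: 0.0553
t: 16.65
tcp_pos: [0.5271, 0.1153, 0.0863]
tool_rot: [-0.513, 0.487, -0.486, 0.513]
ft_force: [-1.8, -2.2, 1.1]
gripper_width: 0.0555
t: 16.9
tcp_pos: [0.5267, 0.1233, 0.0862]
tool_rot: [0.513, -0.486, 0.486, -0.513]
ft_force: [-1.8, -0.6, 1.8]
gripper_width: 0.0546
t: 17.15
tcp_pos: [0.5263, 0.1312, 0.0862]
tool_rot: [0.513, -0.486, 0.486, -0.513]
ft_force: [-1.2, -0.8, 1.0]
gripper_width: 0.0549
```

```bash
python3 -m pendant '[{"grip":40,"slide":[-0.8,8,0],"rotation":[0,0,0]},{"grip":40,"slide":[-1.3,16,0],"rotation":[0,0,0]}]';python3 -m pendant '[{"grip":40,"slide":[-0.5,8,0],"rotation":[0,0,0]},{"grip":40,"slide":[-1,16,0],"rotation":[0,0,0]}]';python3 -m pendant '[{"grip":40,"slide":[-0.1,2,0],"rotation":[0,0,0]},{"grip":40,"slide":[-0.2,4,0],"rotation":[0,0,0]}]'
```

```text
t: 17.4
tcp_pos: [0.5252, 0.1478, 0.0861]
tool_rot: [-0.513, 0.486, -0.486, 0.514]
ft_force: [0.5, 0.1, -1.8]
gripper_width: 0.0551
t: 17.65
tcp_pos: [0.524, 0.1637, 0.086]
tool_rot: [-0.513, 0.486, -0.486, 0.513]
ft_force: [-0.5, -0.1, -2.1]
gripper_width: 0.0552
t: 17.9
tcp_pos: [0.5237, 0.1669, 0.0861]
tool_rot: [0.513, -0.486, 0.486, -0.513]
ft_force: [-0.2, -0.3, -2.1]
gripper_width: 0.0551
```

```bash
python3 -m pendant '[{"grip":40,"slide":[-0.1,2,0],"rotation":[0,0,0]},{"grip":40,"slide":[-0.1,2,0],"rotation":[0,0,0]}]';python3 -m pendant '[{"grip":40,"slide":[-0.1,1.5,0],"rotation":[0,0,0]},{"grip":40,"slide":[-0.1,1.5,0],"rotation":[0,0,0]}]'
```

```text
t: 18.15
tcp_pos: [0.5237, 0.1688, 0.0862]
tool_rot: [-0.513, 0.486, -0.486, 0.513]
ft_force: [0.2, 0.2, -1.2]
gripper_width: 0.0551
t: 18.4
tcp_pos: [0.5236, 0.17, 0.0862]
tool_rot: [0.513, -0.486, 0.487, -0.513]
ft_force: [-1.2, -1.4, -1.1]
gripper_width: 0.0549
```

```bash
python3 -m pendant '[{"grip":40,"slide":[-0.1,1,0],"rotation":[0,0,0]},{"grip":40,"slide":[-0.1,1,0],"rotation":[0,0,0]}]';python3 -m pendant '[{"grip":40,"slide":[-0.1,1,0],"rotation":[0,0,0]},{"grip":40,"slide":[-0.1,1,0],"rotation":[0,0,0]}]';python3 st.py
```

```text
t: 18.65
tcp_pos: [0.5236, 0.1706, 0.0862]
tool_rot: [0.513, -0.486, 0.487, -0.513]
ft_force: [0.3, -4.5, -0.5]
gripper_width: 0.055
t: 18.9
tcp_pos: [0.5235, 0.1715, 0.0862]
tool_rot: [0.513, -0.486, 0.487, -0.513]
ft_force: [0.3, -6.1, -0.0]
gripper_width: 0.0549
t 18.9 tcp [523.5 171.5  86.2] down [ 0.    -0.002 -1.   ] jaw yaw 3.03 part yaw 93.03 q6 1.84 F [ 0.3 -6.1 -0. ] T [-1.07 -0.17 -0.1 ] w 54.9
```

```bash
python3 -m pendant '[{"grip":40,"slide":[0,-1,0],"rotation":[0,0,0]},{"grip":84,"slide":[0,-2,0],"rotation":[0,0,0]},{"grip":84,"slide":[0,-2,0],"rotation":[0,0,0]},{"grip":84,"slide":[0,-2,0],"rotation":[0,0,0]},{"grip":84,"slide":[0,-2,0],"rotation":[0,0,0]}]';python3 -m pendant '[{"grip":84,"slide":[0,0,20],"rotation":[0,0,0]},{"grip":84,"slide":[0,0,60],"rotation":[0,0,0]},{"grip":84,"slide":[0,-20,90],"rotation":[0,0,0]},{"grip":84,"slide":[0,-65,90],"rotation":[0,0,0]},{"grip":84,"slide":[0,-110,90],"rotation":[0,0,-4]}]';python3 st.py 595.3 -281.5 150 73.8;python3 -c "
from h import *
c,W=cam('side','s6.png')
s=cv2.imread('pics/s6.png')[150:310,190:300];cv2.imwrite('pics/s6z.png',cv2.resize(s,None,fx=3.5,fy=3.5,interpolation=2))"
```

```text
t: 19.52
tcp_pos: [0.5234, 0.1707, 0.0863]
tool_rot: [-0.513, 0.486, -0.486, 0.514]
ft_force: [-0.4, 0.6, 0.2]
gripper_width: 0.0839
t: 20.15
tcp_pos: [0.5238, 0.0598, 0.177]
tool_rot: [0.495, -0.504, 0.504, -0.496]
ft_force: [0.3, 0.4, -0.4]
gripper_width: 0.0838
t 20.15 tcp [523.8  59.8 177. ] down [ 0.002  0.    -1.   ] jaw yaw -0.95 part yaw 89.05 q6 1.7 F [ 0.3  0.4 -0.4] T [-0.06 -0.03 -0.02] w 83.8
d [  71.5 -341.3  -27. ]
dyaw -15.252955037481428
```

View pics/s6z.png

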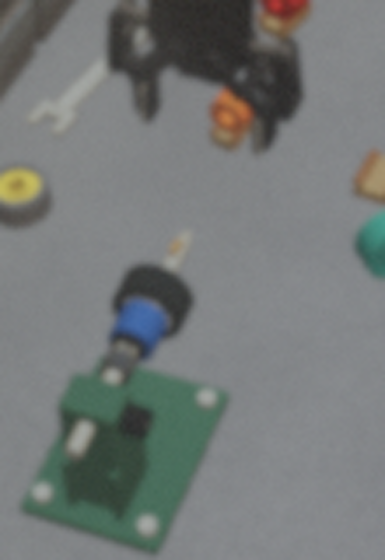

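```bash
python3 -m pendant '[{"grip":80,"slide":[8,-40,0],"rotation":[0,0,-2]},{"grip":80,"slide":[16,-80,0],"rotation":[0,0,-5]},{"grip":80,"slide":[25,-120,0],"rotation":[0,0,-8]},{"grip":80,"slide":[34,-160,0],"rotation":[0,0,-10]},{"grip":80,"slide":[43,-200,0],"rotation":[0,0,-12]}]';python3 -m pendant '[{"grip":80,"slide":[9,-45,0],"rotation":[0,0,-2]},{"grip":80,"slide":[18,-90,0],"rotation":[0,0,-3]},{"grip":75,"slide":[26,-130,-5],"rotation":[0,0,-3]},{"grip":75,"slide":[28,-141,-20],"rotation":[0,0,-3]},{"grip":75,"slide":[28,-141,-40],"rotation":[0,0,-3]}]';python3 st.py 595.3 -281.5 14 73.8
```

```text
t: 20.82
tcp_pos: [0.5667, -0.1407, 0.1762]
tool_rot: [-0.44, 0.553, -0.553, 0.44]
ft_force: [0.2, 0.1, 0.2]
gripper_width: 0.0799
t: 21.45
tcp_pos: [0.5945, -0.2812, 0.1352]
tool_rot: [-0.425, 0.565, -0.565, 0.426]
ft_force: [0.3, 0.5, 0.3]
gripper_width: 0.0751
t 21.45 tcp [ 594.5 -281.2  135.2] down [ 0.  0. -1.] jaw yaw -15.99 part yaw 74.01 q6 1.41 F [0.3 0.5 0.3] T [ 0.04  0.06 -0.01] w 75.1
d [   0.8   -0.3 -121.2]
dyaw -0.2100303754656636
```

```bash
python3 -m pendant '[{"grip":75,"slide":[0.5,0,-30],"rotation":[0,0,0]},{"grip":75,"slide":[0.5,0,-60],"rotation":[0,0,0]},{"grip":75,"slide":[0.5,0,-90],"rotation":[0,0,0]},{"grip":75,"slide":[0.5,0,-112],"rotation":[0,0,0]},{"grip":75,"slide":[0.5,0,-121],"rotation":[0,0,0]}]';python3 -m pendant '[{"grip":75,"slide":[0,0,0],"rotation":[0,0,0]},{"grip":75,"slide":[0,0,0],"rotation":[0,0,0]}]';python3 st.py 595.3 -281.5 14 73.8
```

```text
t: 22.08
tcp_pos: [0.5935, -0.2788, 0.0128]
tool_rot: [-0.427, 0.566, -0.563, 0.426]
ft_force: [-0.5, 0.6, 0.2]
gripper_width: 0.075
t: 22.32
tcp_pos: [0.5958, -0.2807, 0.0164]
tool_rot: [0.426, -0.564, 0.565, -0.426]
ft_force: [-1.3, -0.3, 1.0]
gripper_width: 0.075
t 22.32 tcp [ 595.8 -280.7   16.4] down [ 0.002 -0.001 -1.   ] jaw yaw -15.9 part yaw 74.1 q6 1.41 F [-1.3 -0.3  1. ] T [-0.03  0.03  0.06] w 75.0
d [-0.5 -0.8 -2.4]
dyaw -0.2966107056142988
```

```bash
python3 -m pendant '[{"grip":75,"slide":[0,-0.5,-2],"rotation":[0,0,0]},{"grip":30,"slide":[0,-0.5,-2],"rotation":[0,0,0]},{"grip":30,"slide":[0,-0.5,-2],"rotation":[0,0,0]},{"grip":30,"slide":[0,-0.5,-2],"rotation":[0,0,0]},{"grip":30,"slide":[0,-0.5,-2],"rotation":[0,0,0]}]';python3 -m pendant '[{"grip":30,"slide":[0,0,0],"rotation":[0,0,0]}]';python3 st.py
```

```text
t: 22.95
tcp_pos: [0.5953, -0.2814, 0.0139]
tool_rot: [0.426, -0.564, 0.565, -0.426]
ft_force: [-0.2, 1.0, 3.4]
gripper_width: 0.0428
t: 23.08
tcp_pos: [0.5953, -0.2814, 0.0139]
tool_rot: [0.426, -0.564, 0.565, -0.426]
ft_force: [-1.3, -0.5, 4.7]
gripper_width: 0.0433
t 23.07 tcp [ 595.3 -281.4   13.9] down [ 0.001 -0.001 -1.   ] jaw yaw -15.92 part yaw 74.08 q6 1.41 F [-1.3 -0.5  4.7] T [-0.03  0.12 -0.04] w 43.3
```

```bash
python3 -m pendant '[{"grip":30,"slide":[0,0,15],"rotation":[0,0,0]},{"grip":30,"slide":[0,0,40],"rotation":[0,0,0]},{"grip":30,"slide":[0,0,75],"rotation":[0,0,0]},{"grip":30,"slide":[-6,30,84],"rotation":[0,0,3]},{"grip":30,"slide":[-15,75,84],"rotation":[0,0,6]}]';python3 -m pendant '[{"grip":30,"slide":[-8,45,0],"rotation":[0,0,3]},{"grip":30,"slide":[-16,90,0],"rotation":[0,0,6]},{"grip":30,"slide":[-25,135,0],"rotation":[0,0,9]},{"grip":30,"slide":[-34,180,0],"rotation":[0,0,12]},{"grip":30,"slide":[-42,215,0],"rotation":[0,0,13]}]';python3 -m pendant '[{"grip":30,"slide":[-4,15,0],"rotation":[0,0,0]},{"grip":30,"slide":[-8,25,-3],"rotation":[0,0,0]},{"grip":30,"slide":[-8,25,-5],"rotation":[0,0,0]},{"grip":30,"slide":[-8,25,-5],"rotation":[0,0,0]}]';python3 st.py 530 68 88 93
python3 -c "
from rel import *
rel([((0,120,60),(8,255,255)),((172,120,60),(180,255,255))],.022,.032,guess=(.530,.035),zc=.115)
c,W=cam('side','s7.png')
s=cv2.imread('pics/s7.png')[150:310,190:300];cv2.imwrite('pics/s7z.png',cv2.resize(s,None,fx=3.5,fy=3.5,interpolation=2))"
```

```text
t: 23.7
tcp_pos: [0.5807, -0.2068, 0.0989]
tool_rot: [0.454, -0.541, 0.543, -0.455]
ft_force: [0.1, 0.1, -0.2]
gripper_width: 0.0428
t: 24.32
tcp_pos: [0.5371, 0.0107, 0.0976]
tool_rot: [0.514, -0.486, 0.486, -0.514]
ft_force: [0.7, 0.7, -1.7]
gripper_width: 0.043
t: 24.82
tcp_pos: [0.5299, 0.0329, 0.0919]
tool_rot: [0.513, -0.487, 0.487, -0.513]
ft_force: [0.8, 0.7, -0.6]
gripper_width: 0.043
t 24.82 tcp [529.9  32.9  91.9] down [-0.001 -0.    -1.   ] jaw yaw 3.0 part yaw 93.0 q6 1.58 F [ 0.8  0.7 -0.6] T [-0.03  0.    0.02] w 43.0
d [ 0.1 35.1 -3.9]
dyaw 0.0035685689076530025
part [529.7  30.5] yaw 92.3 z 113.0 165 0.0034
axle x@.15 520.1 slope -0.0441 z 117.6 134 x@part 525.4 tip y [0.0929 0.0973 0.099  0.0992 0.1001 0.1027]
```

View pics/s7z.png

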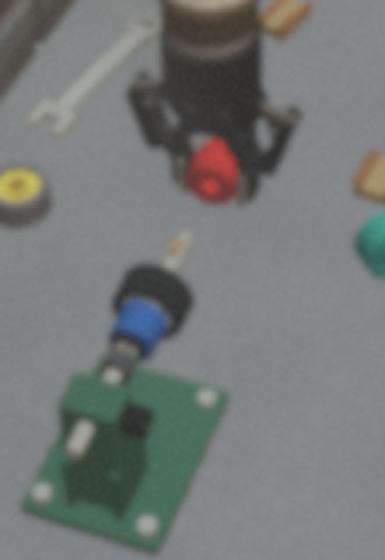

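```bash
python3 -m pendant '[{"grip":30,"slide":[0,12,-3.5],"rotation":[0,0,0]},{"grip":30,"slide":[0,24,-3.5],"rotation":[0,0,0]},{"grip":30,"slide":[0,35,-3.5],"rotation":[0,0,0]},{"grip":30,"slide":[0,37,-3.5],"rotation":[0,0,0]}]';python3 st.py;python3 -m pendant '[{"grip":30,"slide":[-0.5,6,0],"rotation":[0,0,0]},{"grip":30,"slide":[-1,12,0],"rotation":[0,0,0]}]';python3 -m pendant '[{"grip":30,"slide":[-0.3,4,0],"rotation":[0,0,0]},{"grip":30,"slide":[-0.5,8,0],"rotation":[0,0,0]}]';python3 -m pendant '[{"grip":30,"slide":[-0.3,4,0],"rotation":[0,0,0]},{"grip":30,"slide":[-0.5,8,0],"rotation":[0,0,0]}]'
```

```text
t: 25.42
tcp_pos: [0.53, 0.0721, 0.0888]
tool_rot: [-0.514, 0.486, -0.486, 0.514]
ft_force: [0.2, 0.6, -0.9]
gripper_width: 0.0428
t 25.43 tcp [530.   72.1  88.8] down [ 0.  0. -1.] jaw yaw 3.18 part yaw 93.18 q6 1.65 F [ 0.2  0.6 -0.9] T [-0.07 -0.01  0.02] w 42.8
t: 25.68
tcp_pos: [0.5289, 0.0831, 0.0888]
tool_rot: [-0.513, 0.486, -0.486, 0.513]
ft_force: [-1.2, 0.5, 0.2]
gripper_width: 0.0429
t: 25.92
tcp_pos: [0.5284, 0.091, 0.0887]
tool_rot: [0.513, -0.486, 0.486, -0.513]
ft_force: [-0.2, -0.3, -0.6]
gripper_width: 0.0428
t: 26.18
tcp_pos: [0.5279, 0.099, 0.0887]
tool_rot: [0.513, -0.486, 0.486, -0.513]
ft_force: [0.0, 0.5, -0.8]
gripper_width: 0.0429
```

```bash
python3 -m pendant '[{"grip":30,"slide":[-0.3,4,0],"rotation":[0,0,0]},{"grip":30,"slide":[-0.5,8,0],"rotation":[0,0,0]}]';python3 -m pendant '[{"grip":30,"slide":[-0.3,4,0],"rotation":[0,0,0]},{"grip":30,"slide":[-0.5,8,0],"rotation":[0,0,0]}]';python3 -m pendant '[{"grip":30,"slide":[-0.3,4,0],"rotation":[0,0,0]},{"grip":30,"slide":[-0.5,8,0],"rotation":[0,0,0]}]';python3 -m pendant '[{"grip":30,"slide":[-0.3,4,0],"rotation":[0,0,0]},{"grip":30,"slide":[-0.5,8,0],"rotation":[0,0,0]}]'
```

```text
t: 26.42
tcp_pos: [0.5275, 0.1065, 0.0889]
tool_rot: [0.513, -0.486, 0.487, -0.513]
ft_force: [-0.5, -0.2, 0.8]
gripper_width: 0.0431
t: 26.68
tcp_pos: [0.5268, 0.1153, 0.0888]
tool_rot: [-0.513, 0.486, -0.486, 0.513]
ft_force: [-0.5, -1.2, 1.7]
gripper_width: 0.0432
t: 26.92
tcp_pos: [0.5263, 0.1232, 0.0887]
tool_rot: [0.513, -0.486, 0.486, -0.513]
ft_force: [-0.8, -1.0, 1.7]
gripper_width: 0.043
t: 27.18
tcp_pos: [0.5258, 0.1311, 0.0887]
tool_rot: [0.513, -0.486, 0.486, -0.513]
ft_force: [-1.1, -1.3, 1.2]
gripper_width: 0.043
```

```bash
python3 -m pendant '[{"grip":30,"slide":[-0.2,3,0],"rotation":[0,0,0]},{"grip":30,"slide":[-0.3,5,0],"rotation":[0,0,0]}]';python3 -m pendant '[{"grip":30,"slide":[-0.1,1.5,0],"rotation":[0,0,0]},{"grip":30,"slide":[-0.1,1.5,0],"rotation":[0,0,0]}]'
```

```text
t: 27.42
tcp_pos: [0.5255, 0.136, 0.0887]
tool_rot: [0.513, -0.486, 0.486, -0.513]
ft_force: [-0.3, -1.8, 0.7]
gripper_width: 0.043
t: 27.68
tcp_pos: [0.5255, 0.1377, 0.0887]
tool_rot: [-0.513, 0.487, -0.486, 0.513]
ft_force: [-1.0, -1.2, 0.6]
gripper_width: 0.0428
```

```bash
python3 -m pendant '[{"grip":30,"slide":[-0.1,1,0],"rotation":[0,0,0]},{"grip":30,"slide":[-0.1,1,0],"rotation":[0,0,0]}]';python3 -m pendant '[{"grip":30,"slide":[-0.1,1,0],"rotation":[0,0,0]},{"grip":30,"slide":[-0.1,1,0],"rotation":[0,0,0]}]';python3 -m pendant '[{"grip":30,"slide":[-0.1,1,0],"rotation":[0,0,0]},{"grip":30,"slide":[-0.1,1,0],"rotation":[0,0,0]}]'
```

```text
t: 27.92
tcp_pos: [0.5254, 0.1383, 0.0887]
tool_rot: [-0.513, 0.486, -0.486, 0.513]
ft_force: [-0.7, -0.8, 1.4]
gripper_width: 0.0427
t: 28.18
tcp_pos: [0.5254, 0.1393, 0.0887]
tool_rot: [-0.513, 0.486, -0.486, 0.513]
ft_force: [-0.8, -1.3, 1.4]
gripper_width: 0.0428
t: 28.42
tcp_pos: [0.5254, 0.1404, 0.0888]
tool_rot: [-0.513, 0.486, -0.486, 0.513]
ft_force: [0.5, -2.1, 1.2]
gripper_width: 0.0432
```

```bash
python3 -m pendant '[{"grip":30,"slide":[0,0.8,0],"rotation":[0,0,0]},{"grip":30,"slide":[0,0.8,0],"rotation":[0,0,0]}]';python3 -m pendant '[{"grip":30,"slide":[0,0.8,0],"rotation":[0,0,0]},{"grip":30,"slide":[0,0.8,0],"rotation":[0,0,0]}]';python3 -m pendant '[{"grip":30,"slide":[0,0.8,0],"rotation":[0,0,0]},{"grip":30,"slide":[0,0.8,0],"rotation":[0,0,0]}]'
```

```text
t: 28.68
tcp_pos: [0.5253, 0.1409, 0.0888]
tool_rot: [0.513, -0.486, 0.487, -0.513]
ft_force: [-0.9, -2.1, 1.7]
gripper_width: 0.043
t: 28.92
tcp_pos: [0.5253, 0.1413, 0.0887]
tool_rot: [0.513, -0.486, 0.487, -0.513]
ft_force: [-0.3, -4.8, 2.5]
gripper_width: 0.0431
t: 29.18
tcp_pos: [0.5253, 0.1418, 0.0887]
tool_rot: [0.513, -0.486, 0.487, -0.513]
ft_force: [0.2, -5.5, 3.0]
gripper_width: 0.0431
```

```bash
python3 -m pendant '[{"grip":30,"slide":[0,0.8,0],"rotation":[0,0,0]},{"grip":30,"slide":[0,0.8,0],"rotation":[0,0,0]}]';python3 -m pendant '[{"grip":30,"slide":[0,0.8,0],"rotation":[0,0,0]},{"grip":30,"slide":[0,0.8,0],"rotation":[0,0,0]}]';python3 -m pendant '[{"grip":30,"slide":[0,0.8,0],"rotation":[0,0,0]},{"grip":30,"slide":[0,0.8,0],"rotation":[0,0,0]}]'
```

```text
t: 29.42
tcp_pos: [0.5253, 0.1423, 0.0887]
tool_rot: [0.514, -0.486, 0.487, -0.512]
ft_force: [0.5, -7.1, 3.6]
gripper_width: 0.043
t: 29.68
tcp_pos: [0.5253, 0.1432, 0.0887]
tool_rot: [0.513, -0.486, 0.487, -0.513]
ft_force: [-0.7, -6.0, 1.6]
gripper_width: 0.0432
t: 29.92
tcp_pos: [0.5253, 0.1434, 0.0887]
tool_rot: [0.514, -0.486, 0.488, -0.512]
ft_force: [0.1, -7.6, 2.5]
gripper_width: 0.0426
```

```bash
python3 -m pendant '[{"grip":30,"slide":[0,0.8,0],"rotation":[0,0,0]},{"grip":30,"slide":[0,0.8,0],"rotation":[0,0,0]}]';python3 -m pendant '[{"grip":30,"slide":[0,0.8,0],"rotation":[0,0,0]},{"grip":30,"slide":[0,0.8,0],"rotation":[0,0,0]}]';python3 st.py;python3 -c "
from h import *
c,W=cam('side','s8.png')
s=cv2.imread('pics/s8.png')[170:310,190:300];cv2.imwrite('pics/s8z.png',cv2.resize(s,None,fx=4,fy=4,interpolation=2))"
```

```text
t: 30.18
tcp_pos: [0.5253, 0.1437, 0.0887]
tool_rot: [0.514, -0.486, 0.488, -0.512]
ft_force: [0.6, -10.0, 2.5]
gripper_width: 0.0431
t: 30.42
tcp_pos: [0.5253, 0.1441, 0.0887]
tool_rot: [0.514, -0.486, 0.488, -0.511]
ft_force: [0.4, -10.0, 2.2]
gripper_width: 0.0432
t 30.43 tcp [525.3 144.1  88.7] down [ 0.    -0.005 -1.   ] jaw yaw 2.96 part yaw 92.96 q6 1.79 F [  0.4 -10.    2.2] T [-1.87 -0.05 -0.07] w 43.2
```

View pics/s8z.png

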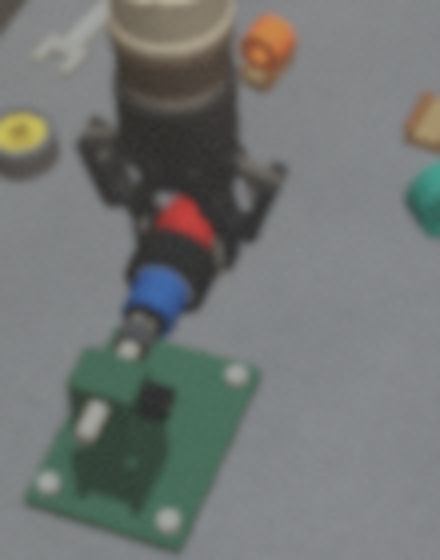

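```bash
python3 -m pendant '[{"grip":30,"slide":[0,-1,0],"rotation":[0,0,0]},{"grip":30,"slide":[0,-1,0],"rotation":[0,0,0]}]';python3 -m pendant '[{"grip":30,"slide":[0,-1,0],"rotation":[0,0,0]},{"grip":30,"slide":[0,-1,0],"rotation":[0,0,0]}]';python3 -m pendant '[{"grip":30,"slide":[0,-1,0],"rotation":[0,0,0]},{"grip":30,"slide":[0,-1,0],"rotation":[0,0,0]}]'
```

```text
t: 30.72
tcp_pos: [0.5253, 0.1439, 0.0887]
tool_rot: [0.514, -0.486, 0.488, -0.512]
ft_force: [0.5, -8.7, 1.8]
gripper_width: 0.0427
t: 30.98
tcp_pos: [0.5253, 0.1434, 0.0886]
tool_rot: [0.514, -0.486, 0.487, -0.512]
ft_force: [-0.7, -6.7, 1.9]
gripper_width: 0.043
t: 31.22
tcp_pos: [0.5253, 0.1433, 0.0887]
tool_rot: [0.513, -0.486, 0.487, -0.513]
ft_force: [0.4, -5.6, 1.2]
gripper_width: 0.0427
```

```bash
python3 -m pendant '[{"grip":30,"slide":[0,-1,0],"rotation":[0,0,0]},{"grip":30,"slide":[0,-1,0],"rotation":[0,0,0]}]';python3 -m pendant '[{"grip":30,"slide":[0,-1,0],"rotation":[0,0,0]},{"grip":30,"slide":[0,-1,0],"rotation":[0,0,0]}]'
```

```text
t: 31.48
tcp_pos: [0.5253, 0.1432, 0.0887]
tool_rot: [-0.513, 0.487, -0.486, 0.514]
ft_force: [0.7, -1.7, -0.1]
gripper_width: 0.0433
t: 31.72
tcp_pos: [0.5253, 0.143, 0.0887]
tool_rot: [-0.513, 0.487, -0.486, 0.514]
ft_force: [-0.0, 2.9, -0.6]
gripper_width: 0.0432
```

The pull-back force has turned positive while the cap stays put, so the catch is holding it. I'll let go now.

```bash
python3 -m pendant '[{"grip":30,"slide":[0,0.6,0],"rotation":[0,0,0]},{"grip":75,"slide":[0,0.6,0],"rotation":[0,0,0]},{"grip":75,"slide":[0,0.6,0],"rotation":[0,0,0]},{"grip":75,"slide":[0,0.6,0],"rotation":[0,0,0]},{"grip":75,"slide":[0,0.6,0],"rotation":[0,0,0]}]';python3 -m pendant '[{"grip":75,"slide":[0,0,15],"rotation":[0,0,0]},{"grip":75,"slide":[0,0,50],"rotation":[0,0,0]},{"grip":75,"slide":[0,0,95],"rotation":[0,0,0]},{"grip":75,"slide":[-10,-50,110],"rotation":[0,0,0]},{"grip":75,"slide":[-30,-100,110],"rotation":[0,0,0]}]';python3 -m pendant '[{"grip":75,"slide":[-20,-50,0],"rotation":[0,0,0]},{"grip":75,"slide":[-40,-100,0],"rotation":[0,0,0]},{"grip":75,"slide":[-60,-150,0],"rotation":[0,0,0]},{"grip":75,"slide":[-60,-150,0],"rotation":[0,0,0]},{"grip":75,"slide":[-60,-150,0],"rotation":[0,0,0]}]';python3 st.py;python3 -c "
from h import *
for n in('side','top'):
  c,W=cam(n,n+'9.png');np.save(n+'9.npy',W)
s=cv2.imread('pics/side9.png')[170:310,190:300];cv2.imwrite('pics/s9z.png',cv2.resize(s,None,fx=4,fy=4,interpolation=2))
t=cv2.imread('pics/top9.png')[150:230,120:240];cv2.imwrite('pics/t9z.png',cv2.resize(t,None,fx=6,fy=6,interpolation=2))"
```

```text
t: 32.35
tcp_pos: [0.5252, 0.1422, 0.0887]
tool_rot: [0.513, -0.486, 0.486, -0.513]
ft_force: [-0.1, -0.4, 0.2]
gripper_width: 0.075
t: 32.98
tcp_pos: [0.497, 0.0418, 0.2018]
tool_rot: [-0.512, 0.484, -0.488, 0.515]
ft_force: [0.2, -0.2, -0.9]
gripper_width: 0.0749
t: 33.6
tcp_pos: [0.4356, -0.1077, 0.1996]
tool_rot: [-0.513, 0.486, -0.487, 0.513]
ft_force: [-0.7, -1.2, -0.0]
gripper_width: 0.0751
t 33.6 tcp [ 435.6 -107.7  199.6] down [ 0.002  0.    -1.   ] jaw yaw 3.03 part yaw 93.03 q6 1.28 F [-0.7 -1.2 -0. ] T [-0.01  0.03  0.01] w 75.1
```

View pics/s9z.png

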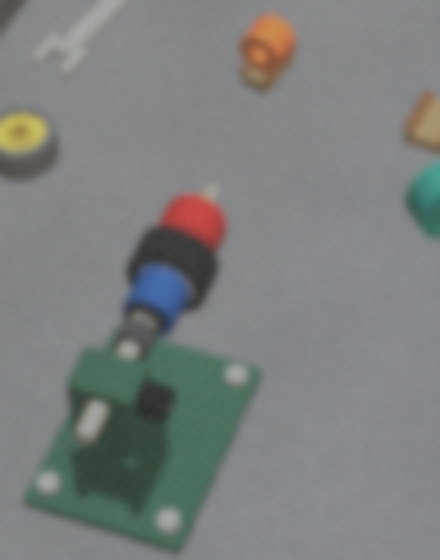

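View pics/t9z.png

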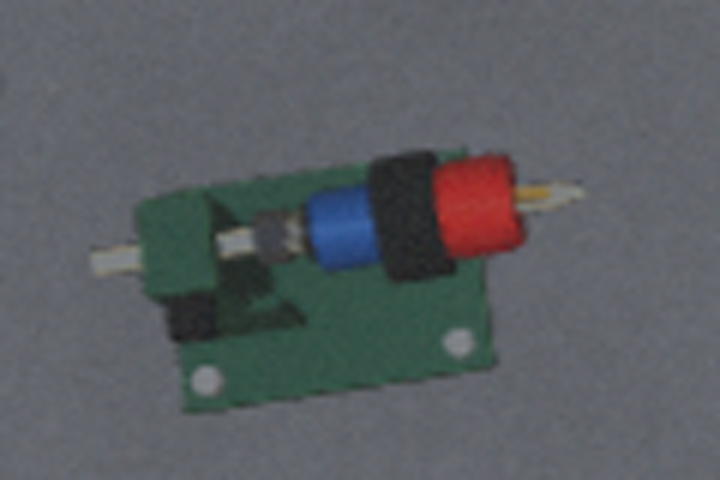

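View pics/top9.png

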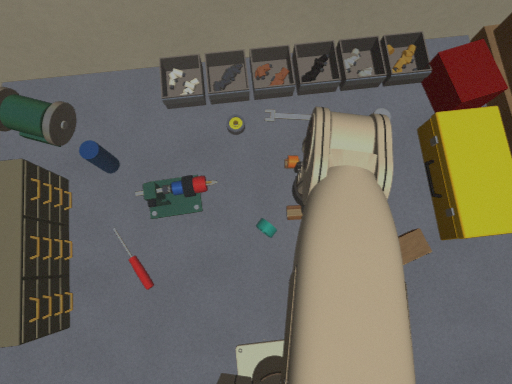

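Run:
```python
from fit import *
for n in('side','top'):
    W=np.load(n+'9.npy');im=cv2.imread(f'pics/{n}9.png');hsv=cv2.cvtColor(im,cv2.COLOR_BGR2HSV)
    w=W.reshape(-1,3);h=hsv.reshape(-1,3);ok=np.isfinite(w).all(1)
    for nm,hs,r,hh,y in(('spacer',[(100,130)],.018,.028,.199),('wheel',None,.028,.028,.171),('cap',[(0,8),(172,180)],.022,.032,.143)):
        m=ok&(np.abs(w[:,0]-.525)<.035)&(np.abs(w[:,1]-y)<.03)&(w[:,2]>.1)
        if hs: m&=np.any([(h[:,0]>=a)&(h[:,0]<=b) for a,b in hs],0)&(h[:,1]>100)
        else: m&=(h[:,2]<70)&(h[:,1]<90)&(np.abs(w[:,1]-y)<.018)
        p=w[m]
        s=least_squares(lambda q:sdcyl(loc(p,q[0],q[1],np.radians(93))-[0,0,q[2]],r,hh),[.525,y,.11],loss='soft_l1',f_scale=.002,x_scale=.01)
        print(n,nm,(s.x*1000).round(1),m.sum())
    p=w[ok&(np.abs(w[:,0]-.527)<.012)&(w[:,1]>.09)&(w[:,1]<.13)&(w[:,2]>.09)]
    p=p[np.argsort(p[:,1])];print((p*1000).round(0).tolist())
```

```text
side spacer [523.1 199.4 107.6] 131
side wheel [524.5 171.1 107.8] 150
side cap [524.7 142.6 110.7] 134
[[526.0, 94.0, 110.0], [529.0, 96.0, 111.0], [525.0, 98.0, 111.0], [526.0, 102.0, 115.0], [526.0, 103.0, 111.0], [528.0, 103.0, 114.0], [522.0, 104.0, 114.0], [527.0, 106.0, 114.0], [530.0, 107.0, 114.0], [521.0, 107.0, 114.0], [523.0, 108.0, 114.0], [520.0, 109.0, 112.0], [528.0, 110.0, 114.0], [530.0, 112.0, 114.0], [522.0, 112.0, 114.0], [524.0, 113.0, 118.0], [520.0, 121.0, 124.0], [529.0, 125.0, 129.0], [518.0, 126.0, 126.0], [526.0, 126.0, 132.0], [523.0, 126.0, 129.0], [520.0, 127.0, 130.0], [531.0, 128.0, 131.0], [533.0, 129.0, 131.0], [519.0, 129.0, 129.0], [536.0, 129.0, 130.0]]
top spacer [522.9 201.  110.1] 148
top wheel [524.6 172.7 109.9] 220
top cap [525.7 143.  112.9] 214
[[528.0, 99.0, 115.0], [525.0, 99.0, 115.0], [528.0, 101.0, 117.0], [525.0, 101.0, 118.0], [524.0, 102.0, 109.0], [531.0, 104.0, 114.0], [528.0, 104.0, 116.0], [523.0, 104.0, 116.0], [527.0, 104.0, 111.0], [528.0, 106.0, 118.0], [532.0, 106.0, 113.0], [526.0, 107.0, 116.0], [524.0, 107.0, 114.0], [
[... 494 characters left out ...]
0, 121.0], [525.0, 120.0, 117.0], [523.0, 120.0, 114.0], [529.0, 121.0, 123.0], [526.0, 122.0, 122.0], [525.0, 122.0, 117.0], [523.0, 123.0, 113.0], [529.0, 124.0, 124.0], [526.0, 124.0, 125.0], [525.0, 125.0, 119.0], [523.0, 125.0, 114.0], [521.0, 126.0, 113.0], [515.0, 126.0, 113.0], [529.0, 126.0, 124.0], [519.0, 127.0, 109.0], [517.0, 127.0, 130.0], [527.0, 127.0, 123.0], [524.0, 127.0, 123.0], [521.0, 127.0, 125.0], [529.0, 127.0, 136.0], [535.0, 128.0, 110.0], [527.0, 128.0, 134.0], [539.0, 128.0, 107.0], [533.0, 128.0, 129.0], [524.0, 128.0, 134.0], [537.0, 128.0, 125.0], [522.0, 128.0, 132.0], [520.0, 129.0, 131.0], [517.0, 129.0, 130.0], [532.0, 130.0, 135.0], [535.0, 130.0, 132.0]]
```

```bash
python3 -c "
from cell import sign_off
print(sign_off())"
```

```text
the job is handed in; nothing more can be done
None
```

The blue spacer, black wheel and red cap are on the green bracket's axle in that order. The brass catch has sprung up in front of the cap, and I handed the job in at about 34 s. Sign-off reports no verdict, so the result rests on the checks below.

- **Force:** I felt the spring pad at about y = 0.213 m. The highest push I read was about 10 N, reached while seating the cap.
- **Catch holding:** With the cap gripped, I pulled back gently. The force went from -10 N to +3 N while the cap stayed put at y of about 0.143 m, so the catch was already holding it. In the top camera the catch reads about 122–124 mm high, against about 116 mm if it were flush, so it is up.
- **Positions:** After letting go, both cameras put the centres about 28 mm (spacer to wheel) and 28–30 mm (wheel to cap) apart, within the limits.
- **Camera disagreement:** The two cameras differ by about 2 mm in height and by up to about 1.6 mm along the axle. The side view's few points near the tip neither confirm nor contradict the raised catch.
- **Other things on the bench:** The orange spacer, old wheel, wrench, screwdriver and can look unmoved in the last pictures; I judged this by eye and did not measure them. The arm partly hid the jar and carton in the last top view, so those were not fully checked.

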